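# Ready the sprung tilt plate beside the printer and set up the bracket

## Task

The sprung tilt plate cannot go down because an aluminium profile offcut is stuck under it: draw the offcut out and lay it flat in the plywood tray. Then push the tilt plate down until it lies level and its catch holds it, and finally stand the printed angle bracket (the one with a single upright wall) in the middle of the plate, foot down, with its wall parallel to the hinge and on the hinge side. Leave everything else where it stands.

Things in the scene. Friction and masses are not known exactly. Their poses are not given: they have to be found in the camera images.
- fixture: dark steel base of the tilt plate, fixed. Origin on the bench under the plate's middle, x along the hinge, z up. Hinge line at y +100 mm, 32 mm high; hinge block behind it 40 mm high (52 with pins). The level plate's free edge is at y -100. Catch housing at x 40 to 75, y -106 to -142, 62 mm high; base bar 10 mm high at x 80 to 98. From x -75 to 40 the bench under the plate is open
- tilt_plate (a joint): plate angle in rad: 0 level, positive = free edge up; stop at -0.03. Aluminium sheet 150 (along hinge) x 200 x 8 mm; level, its top is 36 and underside 28 mm above the bench. A spring holds it at about 0.35, free edge 70 mm up. About 10 to 18 N down at press_point brings it level; pressed to its stop (or at least below 0), the sprung catch snaps over the edge and holds it at 0 to 0.01
- catch (a joint): sprung catch bolt in m: 0 = fully out, its nose over the plate's free edge; the passing edge pushes it back up to about 0.013, then it springs out to 0 by itself; needs no handling
- plate_mid (a point): middle of the top face of the tilt plate; tilts with the plate. x along the hinge, y towards the hinge, z out of the face
- press_point (a point): a good place to press: on the top face of the plate, 28 mm from its free edge, 172 mm from the hinge line, beside the catch; same axes as plate_mid, moves with the plate
- profile_mid (a point): centre of the offcut of square aluminium profile, 160 mm long (its x) x 40 x 40 mm, about 0.3 kg, slots along its sides. It lies on the bench, its long side across the free edge, 30 to 55 mm of it under the raised plate, the rest out in the open; it blocks the plate. Origin 20 mm above the face it lies on
- tray: open plywood tray fixed to the bench, 260 mm (x) x 160 mm (y), 45 mm high outside, walls and floor 5 mm. Origin under its centre, on the bench
- bracket_wall (a point): grip point in the single upright wall of the grey printed angle bracket: 45 mm above the bracket's underside, half-way along and through the wall. The wall is 12 mm thick (y), 80 mm long (x), and its top is 70 mm above the underside. Free to grip from above across y; two small ribs stand at its ends on the -y side up to 27 mm high
- bracket_foot (a point): same bracket (about 0.16 kg): centre of the underside of its foot, which is 110 mm (x) x 60 mm (y) x 10 mm thick; z up. The wall stands on the +y side of the foot, its middle plane 24 mm from the foot's centre line
- profile: the same profile offcut, origin in the middle of the face it lies on
- bracket: the same bracket, same point and axes as bracket_foot
- u_part: grey printed U-shaped part, foot 110 x 60 x 10 mm with TWO upright walls along its long sides, 55 mm tall overall; not wanted; origin at the centre of its underside; a bystander, leave it alone
- boss_part: grey printed part: slab 110 x 60 x 18 mm with one round boss 44 mm across, 48 mm tall overall; not wanted; origin at the centre of its underside; a bystander, leave it alone
- glue_bottle: standing white bottle, 60 mm across, 170 mm tall; origin at the centre of its underside; a bystander, leave it alone
- spray_can: standing bare-metal can, 56 mm across, 160 mm tall; origin at the centre of its underside; a bystander, leave it alone
- screw_jar: standing clear jar with a steel lid, 52 mm across, 65 mm tall; origin at the centre of its underside; a bystander, leave it alone
- spanner: steel spanner lying flat, 170 mm long along its x; origin at the centre of its underside; a bystander, leave it alone
- carton: closed cardboard carton 80 x 110 x 80 mm tall; origin at the centre of its underside; a bystander, leave it alone
Things that resemble listed ones, but are neither listed nor needed, are in the scene too. Leave any blue or green look-alike of the profile alone. What is shaped like the bracket but pink is not meant.

How it is judged (in metres and radians):
On the way, in this order (a step that is already met when the one before it is completed fails the run):
1. the profile offcut lies in the tray (x of profile_mid in the frame of tray between -0.06 and 0.06 m and y of profile_mid in the frame of tray between -0.065 and 0.065 m and z of profile_mid in the frame of tray below 0.032 m and linear speed of profile below 0.03 m/s), for 0.2 s.
2. the tilt plate lies level under its catch (value of joint tilt_plate between -0.04 and 0.03 rad and value of joint catch below 0.005 m), for 0.3 s.
At the end, for the whole second after the job is handed in: Offcut flat in the tray; plate level within 0.03 rad, catch sprung out; bracket upright on the plate, foot centre within 25 mm of its middle each way, wall parallel to the hinge within 12 degrees and on the hinge side; all at rest (all of step 1 and all of step 2 and x of bracket_foot in the frame of plate_mid between -0.025 and 0.025 m and y of bracket_foot in the frame of plate_mid between -0.025 and 0.025 m and z of bracket_foot in the frame of plate_mid between -0.006 and 0.006 m and angle between the x axis of bracket_foot and the x axis of plate_mid, either way round below 0.21 rad and angle between bracket_foot's own z axis and vertical below 0.12 rad and linear speed of bracket below 0.03 m/s and y of press_point in the frame of bracket_foot below -0.03 m); the robot touches nothing.
It fails at once if another thing on the bench is moved by more than 30 mm (distance of any of u_part, boss_part, glue_bottle, spray_can, screw_jar, spanner, carton from where it was at the start of the episode above 0.03 m).
It also fails if it takes over 72 s, if anything falls off the work surface, if the arm or the gripper's body presses on something with over 40 N, if the wrist force passes 120 N, or if a joint passes its speed limit or range.

## Robot

A 6-joint arm with a two-finger parallel gripper is mounted at the origin on the work surface. World frame = base frame: x ahead of the robot, y to its left, z up, the work surface at z = 0. Lengths are in m, angles in degrees, forces in N, time in s.
With the tool pointing down it reaches from about 0.375 to 0.9 m from the base axis. Payload 3.1 kg.
Tool frame: the origin (TCP) lies at the very end of the fingers, on their centre line; the grasp point (between the pads) lies 19 mm behind it (bot.grip_point_offset is the distance from the TCP to the grasp point, in m); z points along the fingers, x is the direction in which the jaws open and shut, and the axes are right-handed (so a half turn about z gives the same grasp; the last joint's range is limited). The gripper opens to 87 mm and grips with 3 to 60 N. Pads are 19 mm wide; open, the fingers measure 117 mm over their backs; the gripper's body (75 mm by 190 mm) begins 51 mm behind the grasp point.
Start: joints at [-81.962, 30.224, 82.088, -0, 67.689, -10.227], TCP at [0.196, -0.593, 0.223] pointing down, gripper open.
Joint ranges: [-176.69, 176.69], [-43.24, 126.21], [12.49, 139.97], [-82, 262], [0, 151.66], [-163.58, 163.58]. Speed limits (degrees/s): [159.86, 159.86, 180, 180, 180, 180].

## Interface

Orientations are given as a 3x3 rotation matrix whose columns are the frame's x, y, z axes.
In Python, from rig import bot, capture, recognise, place_of gives the robot as it stands.
- The arm moves only by the tool send_rows, never from a script. Its argument "motion" is a list of rows, each a list of 2 entries, a list of its own where there are three numbers: the shift along the tool's x, y, z in mm, then the turn about the tool's z in rad. A call has exactly 5 rows; each row shifts and turns the pose as measured when the row begins, along the tool's axes as they then stand; what a row does not reach is not made up. A row lasts 1/12 s, in which the tool goes at most 41.7 mm and 7.16 degrees, less where a joint would pass 70% of its speed; a pose out of reach is approached as far as the arm can. A call with a gripper value outside its range is refused whole. "gripper" is the closure, from 0 (fully open) to 1 (shut), set as the call begins (left out, the last holds). The fingers move at their own pace and stop on an object; the grip force is fixed at half the most. Time passes only in rows, so rows that do not move let the fingers close, or fill a call up. It gives the time, the measured TCP pose, the force and the opening at its end, in the units of the state.
- bot.read_state(): the state, without advancing time (a new reading comes with each control period).
- capture(name): name is "side" or "top"; returns a dict with "image" (400x640x3 uint8, blue, green, red), "fx", "fy", "cx", "cy" (pixels), "dist_coeffs" ([k1, k2, p1, p2, k3] as OpenCV has them; the pictures are not rectified), "rvec" (rotation vector, rad) and "tvec" (3), from world to camera coordinates, as OpenCV has them. Camera axes: x right, y down, z forward; pixel columns grow to the right and rows downward; lengths in m; the calibration is good to about 2 mm. A picture is of the moment at which its call begins. There is no depth.
- bot.hand_in(): hands the job in, once; it reports no verdict.
Trained networks look in the newest picture that a camera, given by its name, has taken for a name from the list of things; names that differ only in an ending like _2 or _b are one class to them, and where a whole thing is asked for, a point or a joint stands for the part that bears it (a point fixed in the world has none). Each returns a list of dicts, best first, with "p" (0 to 1); they miss things now and then, are a little off and sometimes report something else, mostly with a low value. They report only what shows in the picture. A call takes as long as a camera call. They do not tell look-alikes from the thing itself.
- recognise(camera, target): "xy" ([column, row] in pixels, amid what is visible of it).
- place_of(camera, target): "xy" ([column, row] in pixels: a listed point, or the origin of a listed thing).
The state is a dict: "time_s": time; "joint_positions": joint angles; "qvel": joint speeds; "tau": joint torques, N m; "position": TCP position; "tcp_rot": TCP orientation; "force": force on the tool from outside, world axes, zero at the start; "moment": the same for the moment, N m; "opening": opening from 0.0 (shut) to 1.0 (fully open).
Only numpy, scipy, OpenCV 4.12 (cv2) and the standard library are available. Lean on these libraries where they do the work, as an engineer would, in place of code of your own. Each camera call takes 0.05 s, during which the arm holds its last target.

## Working session

There is one attempt and no reset: what is moved stays moved. The work goes in short steps, Python scripts to look and compute and a tool call to move; the robot and the scene stay as the last step left them, time stands still between calls to the robot, and variables do not carry over. Pictures are saved under pics/ and viewed, and the job is handed in when it is done.

Besides the shell and the picture viewer there is one more tool, called as name(argument=value, ...), one argument or row to a line, values as JSON. send_rows: Moves the arm, as the interface text tells. Its arguments: {"type":"object","properties":{"motion":{"type":"array","items":{"type":"array"}},"gripper":{"type":"number"}},"required":["motion"]}

```bash
ls; mkdir -p pics; cat > h.py <<'E'
import numpy as np, cv2
from rig import bot, capture, recognise, place_of
def cam(c):
    K=np.array([[c['fx'],0,c['cx']],[0,c['fy'],c['cy']],[0,0,1.]]);R=cv2.Rodrigues(np.array(c['rvec'],float))[0]
    return K,np.array(c['dist_coeffs'],float),R,np.array(c['tvec'],float).ravel()
def toz(c,px,z):
    K,d,R,t=cam(c);u=cv2.undistortPoints(np.array(px,float).reshape(-1,1,2),K,d).reshape(-1,2)
    o=-R.T@t;ray=np.c_[u,np.ones(len(u))]@R
    return o+ray*((z-o[2])/ray[:,2])[:,None]
def proj(c,P):
    K,d,R,t=cam(c);return cv2.projectPoints(np.array(P,float).reshape(-1,1,3),cv2.Rodrigues(R)[0],t,K,d)[0].reshape(-1,2)
E
python3 - <<'E'
from h import *
import pickle
for n in ('top','side'):
    c=capture(n);cv2.imwrite(f'pics/{n}0.png',c['image']);pickle.dump(c,open(f'{n}0.pkl','wb'))
    K,d,R,t=cam(c);print(n,c['fx'],-R.T@t,R[2])
    for T in ['profile_mid','bracket_wall','bracket_foot','tray','fixture','plate_mid','press_point','u_part','boss_part','carton']:
        print(T,[( np.round(r['xy'],1).tolist(),round(r['p'],2)) for r in place_of(n,T)][:4])
s=bot.read_state();print(s['time_s'],s['position'],s['tcp_rot'],s['force'])
E
```

```text
pics
top 381.3459761257719 [ 0.38946851 -0.07990701  1.35697693] [ 0.10936775  0.01179532 -0.99393137]
profile_mid [([192.2, 266.5], 0.67), ([397.1, 272.6], 0.6), ([286.4, 192.6], 0.57)]
bracket_wall [([365.8, 164.8], 0.85), ([487.5, 260.3], 0.77)]
bracket_foot [([472.4, 254.7], 0.85), ([367.4, 165.7], 0.72)]
tray [([425.2, 198.6], 0.66), ([370.3, 165.6], 0.49)]
fixture [([256.3, 180.2], 0.7)]
plate_mid [([247.7, 177.9], 0.73), ([291.9, 127.9], 0.49)]
press_point [([264.9, 186.0], 0.62)]
u_part [([184.5, 200.8], 0.93), ([362.8, 165.6], 0.3)]
boss_part [([371.7, 221.7], 0.9), ([234.2, 242.6], 0.69)]
carton [([338.3, 125.1], 0.66), ([263.8, 185.2], 0.27)]
side 373.80676971072273 [0.50231292 0.86594475 0.79115112] [ 0.00851061 -0.78677155 -0.61718563]
profile_mid [([413.6, 337.1], 0.9), ([389.5, 163.7], 0.68), ([312.9, 233.1], 0.48)]
bracket_wall [([372.2, 120.5], 0.9), ([291.0, 172.9], 0.65)]
bracket_foot [([369.4, 132.1], 0.85), ([290.3, 180.3], 0.77), ([291.0, 251.3], 0.72)]
tray [([323.3, 154.6], 0.79), ([244.4, 196.3], 0.73)]
fixture [([296.1, 267.9], 0.57)]
plate_mid [([291.1, 252.7], 0.94)]
press_point [([300.5, 228.2], 0.9), ([295.2, 268.5], 0.69)]
u_part [([317.0, 354.8], 0.59), ([242.9, 193.7], 0.35)]
boss_part [([341.5, 179.9], 0.61)]
carton [([243.0, 197.8], 0.62)]
1.1 [ 0.19592609 -0.59346769  0.22254419] [[ 3.13425242e-01 -9.49612878e-01  1.76270890e-05]
 [-9.49612878e-01 -3.13425241e-01  2.61726495e-05]
 [-1.93291104e-05 -2.49420797e-05 -1.00000000e+00]] [-0.01657826 -0.4847402  -0.12234551]
```

View pics/top0.png

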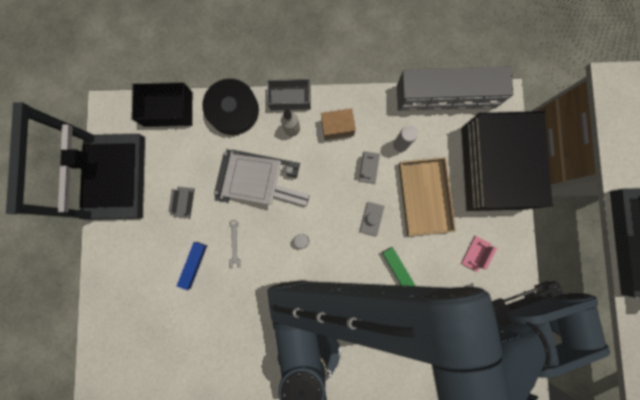

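View pics/side0.png

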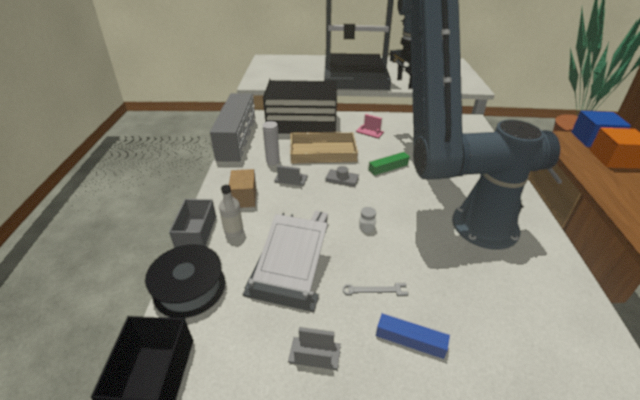

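```bash
python3 - <<'E'
import cv2
a=cv2.imread('pics/top0.png');cv2.imwrite('pics/top0c.png',cv2.resize(a[120:310,170:437],None,fx=3,fy=3,interpolation=cv2.INTER_CUBIC))
a=cv2.imread('pics/side0.png');cv2.imwrite('pics/side0c.png',cv2.resize(a[190:370,220:470],None,fx=3.2,fy=3.2,interpolation=cv2.INTER_CUBIC))
a=cv2.imread('pics/top0.png');cv2.imwrite('pics/top0d.png',cv2.resize(a[130:290,340:540],None,fx=3.7,fy=3.7,interpolation=cv2.INTER_CUBIC))
E
```

```text
(no output)
```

View pics/top0c.png

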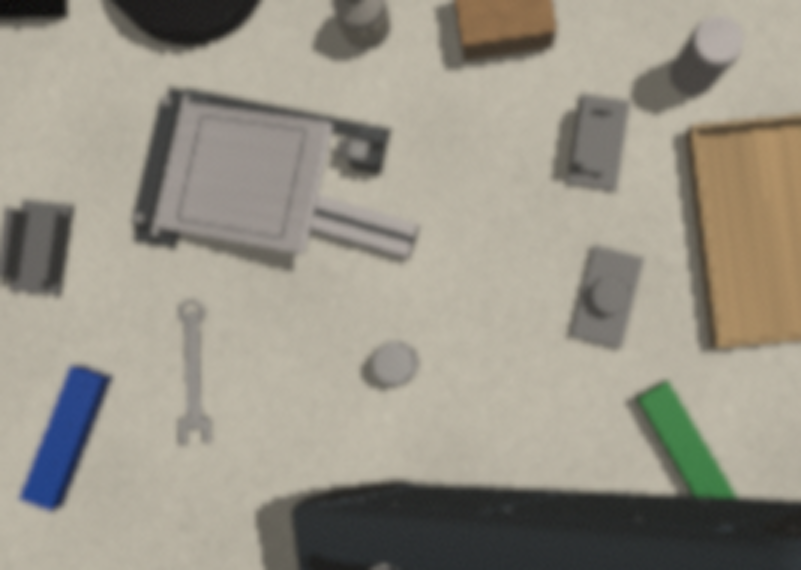

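View pics/side0c.png

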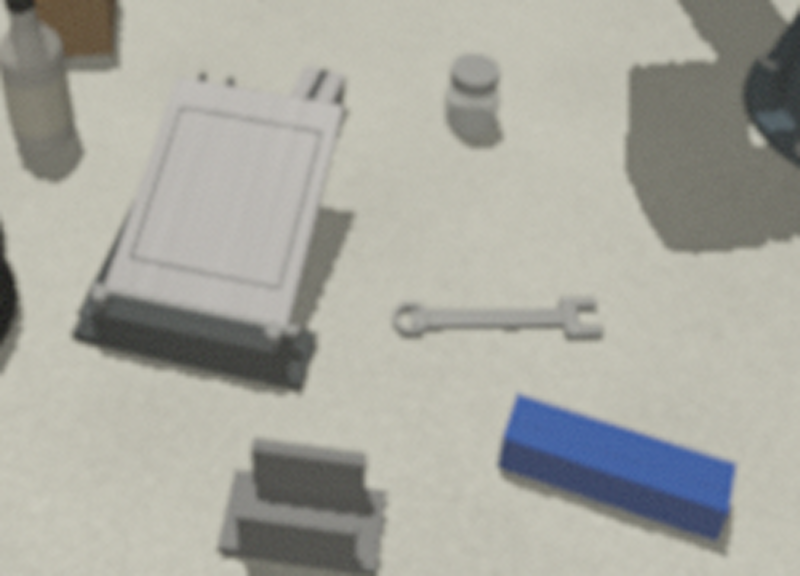

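View pics/top0d.png

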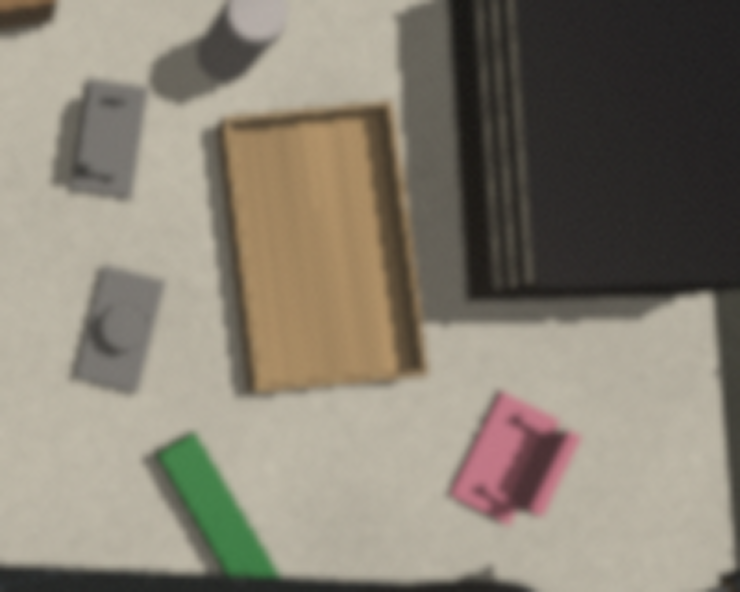

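```bash
python3 - <<'E'
import cv2,pickle
from h import *
a=cv2.imread('pics/top0.png')
def crop(n,a,x0,y0,w,h,f):
    b=cv2.resize(a[y0:y0+h,x0:x0+w],None,fx=f,fy=f,interpolation=cv2.INTER_CUBIC)
    for x in range(0,w,10): cv2.putText(b,str(x0+x),(x*f,10),0,.35,(0,0,255)); cv2.line(b,(x*f,12),(x*f,18),(0,0,255))
    for y in range(0,h,10): cv2.putText(b,str(y0+y),(0,y*f+4),0,.35,(0,0,255)); 
    cv2.imwrite(n,b)
crop('pics/c1.png',a,210,140,110,75,7)
crop('pics/c2.png',a,345,140,60,60,9)
crop('pics/c3.png',cv2.imread('pics/side0.png'),265,155,60,40,12)
c=pickle.load(open('top0.pkl','rb'))
for p in [(320,200),(490,330),(183,202),(372,219),(302,242),(235,220)]:print(p,toz(c,p,0.0)[0].round(3))
E
```

```text
(320, 200) [ 0.521 -0.054  0.   ]
(490, 330) [ 0.061 -0.624  0.   ]
(183, 202) [0.526 0.438 0.   ]
(372, 219) [ 0.449 -0.237  0.   ]
(302, 242) [0.373 0.013 0.   ]
(235, 220) [0.457 0.251 0.   ]
```

View pics/c1.png

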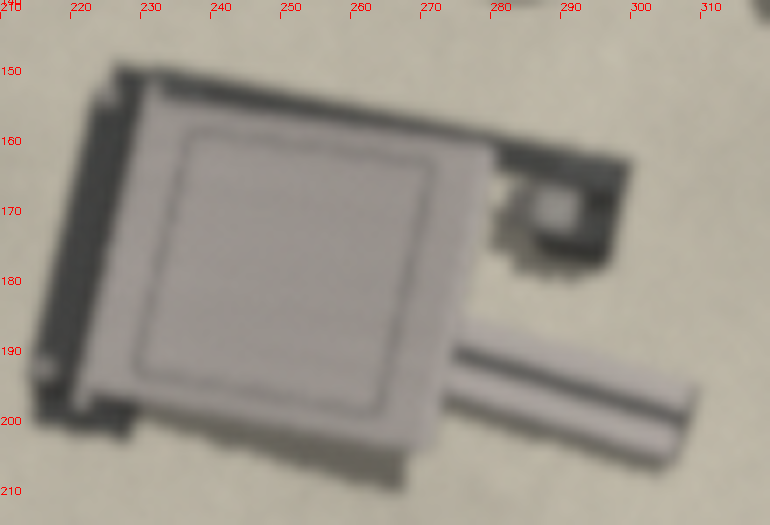

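View pics/c2.png

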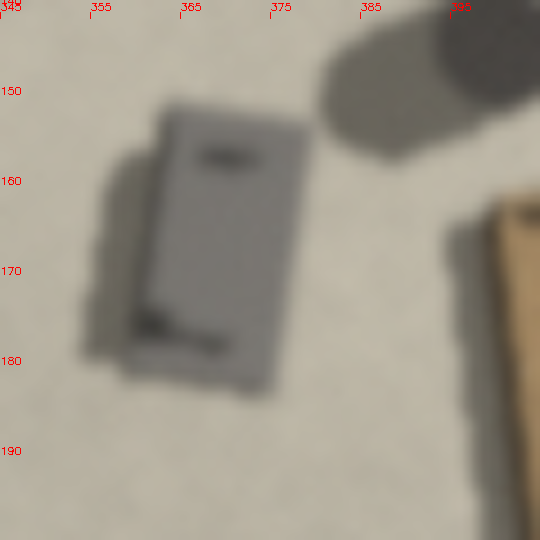

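View pics/c3.png

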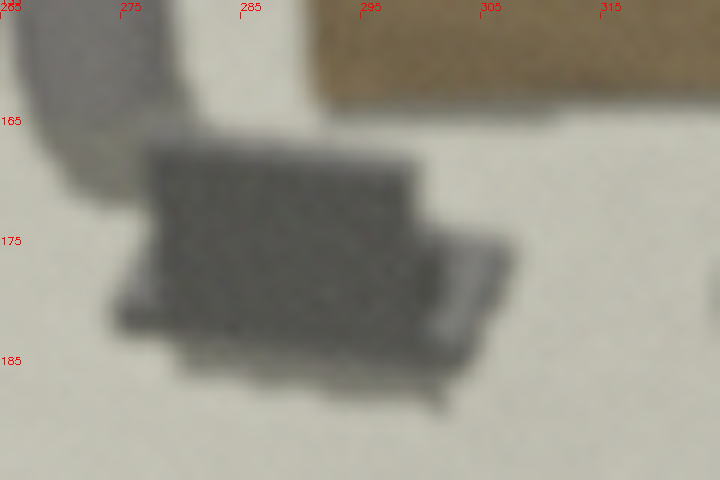

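```bash
cat > fit.py <<'E'
from h import *
import pickle
from scipy.optimize import least_squares
T=pickle.load(open('top0.pkl','rb'));S=pickle.load(open('side0.pkl','rb'))
def W(q,P):
    P=np.array(P,float)/1000;c,s=np.cos(q[2]),np.sin(q[2])
    return np.c_[q[0]+c*P[:,0]-s*P[:,1],q[1]+s*P[:,0]+c*P[:,1],P[:,2]]
def fit(obs,q0,model=W):
    def f(q):
        r=[]
        for cm,P,px in obs: r.append((proj(cm,model(q,P))-np.array(px)).ravel())
        return np.concatenate(r)
    o=least_squares(f,q0,loss='soft_l1');return o.x,f(o.x).reshape(-1,2).round(1).tolist()
E
python3 - <<'E'
from fit import *
q,r=fit([(T,[(55,-30,10),(-55,-30,10),(-55,30,10),(55,30,10)],[(379.5,153.5),(375.3,183.8),(358.8,182),(363,151.5)]),
 (S,[(40,30,70),(-40,30,70),(-55,-30,10),(55,30,10),(-55,30,0)],[(277.5,168.3),(299.5,169.5),(307.5,175.2),(274.5,181.2),(303,186)])],[.6,-.22,-.1])
print('bracket',q.round(4),np.degrees(q[2]),r)
q,r=fit([(T,[(80,-20,40),(80,20,40),(80,0,40)],[(305,206.5),(308,194.5),(307.2,200.3)]),(T,[(-20,0,40)],[(276,190.7)])],[.55,.07,-1.8])
print('prof',q.round(4),np.degrees(q[2]),r)
q,r=fit([(T,[(130,80,45),(130,-80,45),(-130,-80,45),(-130,80,45)],[(400,163),(444.9,157.8),(454.9,230.5),(407.6,236)])],[.5,-.4,0])
print('tray',q.round(4),np.degrees(q[2]),r)
def PM(q,P):
    P=np.array(P,float);c,s=np.cos(q[3]),np.sin(q[3])
    # P in plate level fixture coords
    y=P[:,1]-100;z=P[:,2]-32
    return W(q,np.c_[P[:,0],100+c*y+s*z,32-s*y+c*z])
pp=(0,-72,36)
q,r=fit([(T,[(75,-100,36),(-75,-100,36),(0,0,36),],[(280.5,161),(271.5,204.5),(247.7,177.9)]),
(S,[(75,-100,36),(-75,-100,36),(0,0,36)],[(278.7,213.7),(327.2,223.1),(291.1,252.7)])],[.6,.2,0,.35],PM)
print('fix',q.round(4),np.degrees(q[2]),r)
for px in range(-60,61,10): print(px,proj(T,PM(q,[(px,-72,36)])).round(1),proj(S,PM(q,[(px,-72,36)])).round(1))
for cm,n in((T,'top'),(S,'side')):
    im=cm['image'].copy()
    def line(P,M,col=(0,0,255)):
        cv2.polylines(im,[np.int32(proj(cm,M(q,P))*16)],True,col,1,cv2.LINE_AA,4)
    line([(75,-100,36),(-75,-100,36),(-75,100,36),(75,100,36)],PM)
    for z in (0,62): line([(40,-106,z),(75,-106,z),(75,-142,z),(40,-142,z)],W,(0,255,0))
    b=cv2.resize(im[130:280,200:330] if n=='top' else im[190:310,230:350],None,fx=4,fy=4);cv2.imwrite(f'pics/ov_{n}.png',b)
E
```

```text
bracket [ 0.6311 -0.23   -0.1632] -9.349651886306523 [[-0.7, 0.5], [-0.4, 0.3], [-0.6, -0.2], [-0.8, 0.3], [-0.8, -2.3], [-0.2, -1.0], [0.0, -1.7], [-0.7, -1.6], [1.0, -0.7]]
prof [ 0.5443  0.0682 -1.912 ] -109.5474984539783 [[-0.5, -0.8], [0.2, 0.3], [-0.9, -0.1], [3.1, 0.6]]
tray [ 0.5201 -0.4225  0.07  ] 4.009394754636218 [[-0.8, -1.4], [0.2, -0.5], [0.0, 1.6], [0.4, 0.4]]
fix [ 0.5919  0.1792 -0.2273  0.3063] -13.02230121298915 [[-0.3, 0.5], [-1.0, 0.6], [1.8, 0.9], [-3.3, 0.5], [-0.1, 0.2], [-0.3, -2.1]]
-60 [[264.1 199.3]] [[319.4 231.2]]
-50 [[264.8 196.4]] [[315.8 230.5]]
-40 [[265.4 193.5]] [[312.2 229.9]]
-30 [[266.1 190.6]] [[308.7 229.2]]
-20 [[266.7 187.7]] [[305.2 228.6]]
-10 [[267.4 184.8]] [[301.7 228. ]]
0 [[268.  181.9]] [[298.2 227.3]]
10 [[268.7 179.1]] [[294.7 226.7]]
20 [[269.3 176.2]] [[291.2 226.1]]
30 [[270.  173.3]] [[287.7 225.4]]
40 [[270.6 170.4]] [[284.3 224.8]]
50 [[271.3 167.6]] [[280.9 224.2]]
60 [[271.9 164.7]] [[277.4 223.6]]
```

View pics/ov_top.png

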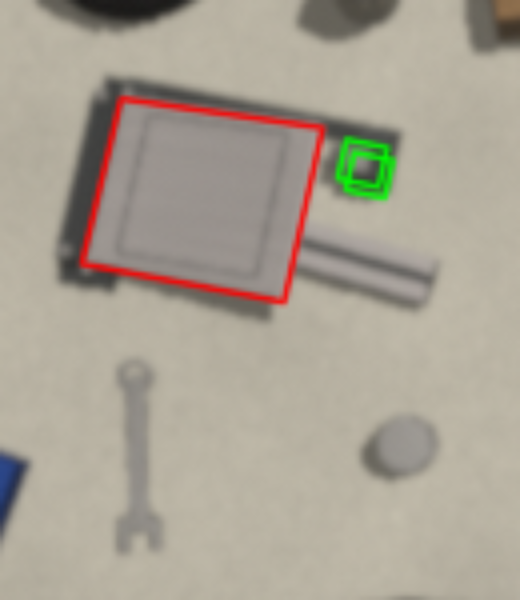

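View pics/ov_side.png

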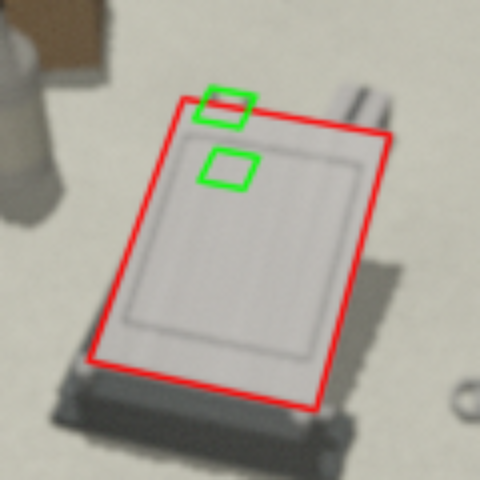

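```bash
python3 - <<'E'
from fit import *
a=toz(T,[(275,186),(308,194.5),(274,197),(305,206.5),(275,189.8),(307.2,200),(280.5,161),(230.5,153.5)],.04)
for i in (0,2,4): d=a[i+1]-a[i];print(np.degrees(np.arctan2(d[1],d[0])))
print(a.round(4))
im=T['image'].copy()
for yaw,col in((-107,(0,0,255)),):
    y=np.radians(yaw);e=np.array([.5115,-.0085]);c=e-.08*np.array([np.cos(y),np.sin(y)]);print(c)
    for z in (40,0):
        P=proj(T,W([*c,y],[(80,-20,z),(80,20,z),(-80,20,z),(-80,-20,z)]));cv2.polylines(im,[np.int32(P*16)],True,col,1,cv2.LINE_AA,4)
q=[.5201,-.4225,.07]
cv2.polylines(im,[np.int32(proj(T,W(q,[(130,80,45),(130,-80,45),(-130,-80,45),(-130,80,45)]))*16)],True,col,1,cv2.LINE_AA,4)
q=[.6311,-.23,-.163]
for P in ([(55,-30,10),(-55,-30,10),(-55,30,10),(55,30,10)],[(40,18,70),(-40,18,70),(-40,30,70),(40,30,70)]):cv2.polylines(im,[np.int32(proj(T,W(q,P))*16)],True,(0,255,0),1,cv2.LINE_AA,4)
cv2.imwrite('pics/ov2.png',cv2.resize(im[140:250,260:465],None,fx=3.9,fy=3.9))
im=S['image'].copy()
for P in ([(55,-30,10),(-55,-30,10),(-55,30,10),(55,30,10)],[(40,18,70),(-40,18,70),(-40,30,70),(40,30,70)]):cv2.polylines(im,[np.int32(proj(S,W(q,P))*16)],True,(0,255,0),1,cv2.LINE_AA,4)
cv2.imwrite('pics/ov3.png',cv2.resize(im[140:210,250:350],None,fx=6,fy=6))
E
```

```text
-105.89337941671938
-108.40952985211015
-108.99381532341351
[[ 0.5699  0.1012  0.04  ]
 [ 0.5373 -0.0134  0.04  ]
 [ 0.5314  0.1051  0.04  ]
 [ 0.4957 -0.0022  0.04  ]
 [ 0.5566  0.1014  0.04  ]
 [ 0.5181 -0.0102  0.04  ]
 [ 0.658   0.0811  0.04  ]
 [ 0.6894  0.2573  0.04  ]]
[0.53488974 0.06800438]
```

View pics/ov2.png

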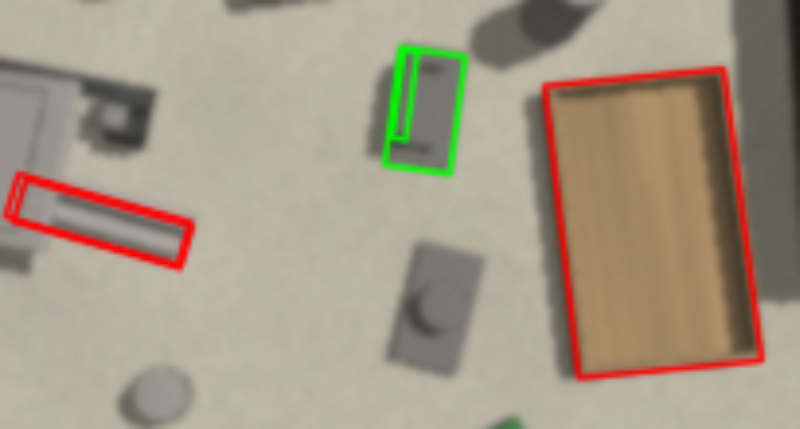

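View pics/ov3.png

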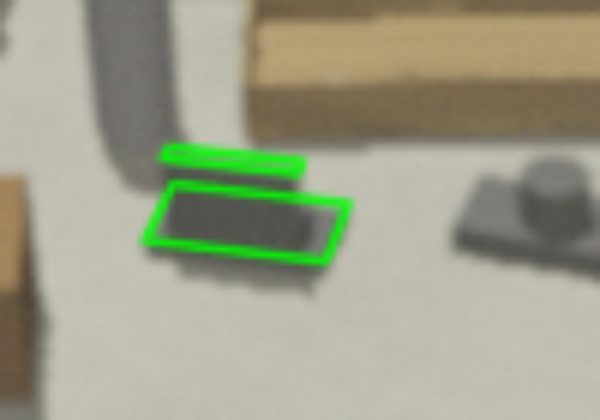

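```bash
cat > plan.py <<'E'
from h import *
import sys
def plan(x,y,z,yaw,step=38,rot=6.5,n=10):
    s=bot.read_state();p=np.array(s['position'])*1000;R=np.array(s['tcp_rot']);t=np.array([x,y,z])*1000
    cy=np.degrees(np.arctan2(R[1,0],R[0,0]))
    out=[]
    d=(yaw-cy+180)%360-180
    k=max(int(np.ceil(np.linalg.norm(t-p)/step)),int(np.ceil(abs(d)/rot)),1)
    k=int(np.ceil(k/5)*5)
    Rz=R.copy()
    for i in range(k):
        out.append([[round(float(v)) if abs(v)>5 else round(float(v),1) for v in Rz.T@(t-p)/k],round(float(-np.radians(d/k)),3)])
        Rz=Rz@cv2.Rodrigues(np.array([0,0,-np.radians(d/k)]))[0]
    print('t',round(s['time_s'],2),'pos',p.round(1),'yaw',round(cy,1),'tilt',R[:,2].round(3),'F',np.round(s['force'],1),'op',round(s['opening'],3))
    for i in range(0,k,5): print(out[i:i+5])
if __name__=='__main__': plan(*map(float,sys.argv[1:]))
E
python3 plan.py .527 .042 .12 -17
```

```text
t 1.1 pos [ 195.9 -593.5  222.5] yaw -71.7 tilt [ 0.  0. -1.] F [-0.  -0.5 -0.1] op 1.004
[[[-25, -26, 5], -0.048], [[-24, -27, 5], -0.048], [[-22, -28, 5], -0.048], [[-21, -29, 5], -0.048], [[-20, -30, 5], -0.048]]
[[[-18, -31, 5], -0.048], [[-17, -32, 5], -0.048], [[-15, -32, 5], -0.048], [[-14, -33, 5], -0.048], [[-12, -34, 5], -0.048]]
[[[-10, -34, 5], -0.048], [[-9, -35, 5], -0.048], [[-7, -35, 5], -0.048], [[-5, -35, 5], -0.048], [[-3.7, -36, 5], -0.048]]
[[[-2.0, -36, 5], -0.048], [[-0.3, -36, 5], -0.048], [[1.4, -36, 5], -0.048], [[3.2, -36, 5], -0.048], [[4.9, -35, 5], -0.048]]
```

Could be taken for the wanted things:
- **Offcut:** grey profile at top px (291,197), blue one at (192,266), green one at (397,268). I choose the grey one under the plate.
- **Bracket:** grey single wall at (368,167), U-part at (183,202), boss part at (372,219), pink one at (480,254). I choose the grey one at (368,167). The crops show its single wall on the world +y side.

send_rows(
  motion=[
    [[-25,-26,5],-0.048],
    [[-24,-27,5],-0.048],
    [[-22,-28,5],-0.048],
    [[-21,-29,5],-0.048],
    [[-20,-30,5],-0.048],
  ],
  gripper=0,
)

```text
time_s: 1.52
position: [0.278, -0.4402, 0.197]
tcp_rot: [[0.53, -0.848, 0.002], [-0.848, -0.53, -0.015], [0.014, 0.007, -1.0]]
force: [0.9, 0.7, -0.4]
opening: 1.0
```

send_rows(
  motion=[
    [[-18,-31,5],-0.048],
    [[-17,-32,5],-0.048],
    [[-15,-32,5],-0.048],
    [[-14,-33,5],-0.048],
    [[-12,-34,5],-0.048],
  ],
)

```text
time_s: 1.93
position: [0.3629, -0.2745, 0.1697]
tcp_rot: [[0.722, -0.692, 0.004], [-0.692, -0.722, -0.019], [0.016, 0.01, -1.0]]
force: [0.4, -0.1, -0.1]
opening: 1.002
```

send_rows(
  motion=[
    [[-10,-34,5],-0.048],
    [[-9,-35,5],-0.048],
    [[-7,-35,5],-0.048],
    [[-5,-35,5],-0.048],
    [[-4,-36,5],-0.048],
  ],
)

```text
time_s: 2.35
position: [0.4475, -0.1082, 0.1423]
tcp_rot: [[0.871, -0.491, 0.009], [-0.491, -0.871, -0.022], [0.018, 0.015, -1.0]]
force: [-0.3, -1.2, -0.3]
opening: 0.999
```

```bash
python3 plan.py .527 .042 .12 -17
```

```text
t 2.35 pos [ 447.5 -108.2  142.3] yaw -29.4 tilt [ 0.009 -0.022 -1.   ] F [-0.3 -1.2 -0.3] op 0.999
[[[-1.0, -34, 3.9], -0.043], [[0.5, -34, 3.9], -0.043], [[2.0, -34, 3.9], -0.043], [[3.4, -34, 3.9], -0.043], [[4.9, -34, 3.9], -0.043]]
```

send_rows(
  motion=[
    [[-1,-34,4],-0.043],
    [[0,-34,4],-0.043],
    [[2,-34,4],-0.043],
    [[3,-34,4],-0.043],
    [[5,-34,4],-0.043],
  ],
)

```text
time_s: 2.77
position: [0.5298, 0.0519, 0.1194]
tcp_rot: [[0.959, -0.282, 0.012], [-0.282, -0.959, -0.023], [0.017, 0.018, -1.0]]
force: [0.9, -0.6, -0.9]
opening: 1.002
```

```bash
python3 plan.py .527 .042 .06 -17
```

```text
t 2.77 pos [529.8  51.9 119.4] yaw -16.4 tilt [ 0.012 -0.023 -1.   ] F [ 0.9 -0.6 -0.9] op 1.002
[[[-0.2, 1.8, 12], 0.002], [[-0.2, 1.8, 12], 0.002], [[-0.2, 1.8, 12], 0.002], [[-0.2, 1.8, 12], 0.002], [[-0.2, 1.8, 12], 0.002]]
```

send_rows(
  motion=[
    [[0,2,12],0],
    [[0,2,12],0],
    [[0,2,12],0],
    [[0,2,12],0],
    [[0,2,12],0],
  ],
)

```text
time_s: 3.18
position: [0.5369, 0.0505, 0.0601]
tcp_rot: [[0.963, -0.267, 0.027], [-0.266, -0.964, -0.022], [0.032, 0.014, -0.999]]
force: [0.4, 0.6, -0.3]
opening: 0.998
```

```bash
python3 plan.py .527 .042 .01 -17; python3 - <<'E'
from h import *
a=[]
for n in('top','side'):
    c=capture(n);a.append(c['image'])
y=np.hstack([a[0][100:260,220:380],a[1][150:310,220:380]]);cv2.imwrite('pics/a1.png',cv2.resize(y,None,fx=2.5,fy=2.5))
E
```

```text
t 3.18 pos [536.9  50.5  60.1] yaw -15.4 tilt [ 0.027 -0.022 -0.999] F [ 0.4  0.6 -0.3] op 0.998
[[[-1.8, 2.0, 10], 0.005], [[-1.8, 2.0, 10], 0.005], [[-1.7, 2.0, 10], 0.005], [[-1.7, 2.1, 10], 0.005], [[-1.7, 2.1, 10], 0.005]]
```

View pics/a1.png

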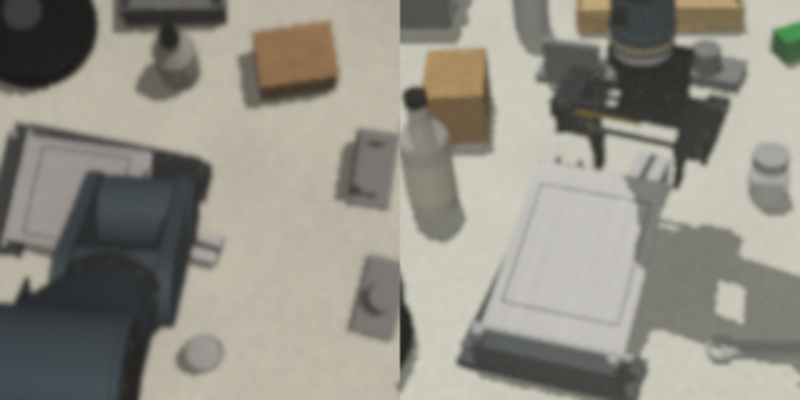

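send_rows(
  motion=[
    [[-4,3,0],0.006],
    [[-4,3,0],0.006],
    [[-3,2,4],0.006],
    [[-3,2,8],0.006],
    [[-2,1,8],0.006],
  ],
)

```text
time_s: 3.7
position: [0.5188, 0.0427, 0.0412]
tcp_rot: [[0.954, -0.299, 0.031], [-0.299, -0.954, -0.022], [0.036, 0.012, -0.999]]
force: [-0.2, -0.2, -0.4]
opening: 1.0
```

```bash
python3 plan.py .527 .042 .01 -17
```

```text
t 3.7 pos [518.8  42.7  41.2] yaw -17.4 tilt [ 0.031 -0.022 -0.999] F [-0.2 -0.2 -0.4] op 1.0
[[[1.4, -0.4, 6], -0.001], [[1.4, -0.4, 6], -0.001], [[1.4, -0.4, 6], -0.001], [[1.4, -0.4, 6], -0.001], [[1.4, -0.4, 6], -0.001]]
```

send_rows(
  motion=[
    [[1,0,6],0],
    [[1,0,6],0],
    [[1,0,6],0],
    [[1,0,6],0],
    [[1,0,6],0],
  ],
)

```text
time_s: 4.12
position: [0.5239, 0.0401, 0.0077]
tcp_rot: [[0.953, -0.3, 0.029], [-0.3, -0.954, -0.022], [0.035, 0.012, -0.999]]
force: [-0.1, 0.2, 0.8]
opening: 1.002
```

```bash
python3 plan.py .527 .042 .01 -17;python3 - <<'E'
from h import *
c=capture('side');cv2.imwrite('pics/a2.png',cv2.resize(c['image'][180:280,250:370],None,fx=5,fy=5))
E
```

```text
t 4.12 pos [523.9  40.1   7.7] yaw -17.5 tilt [ 0.029 -0.022 -0.999] F [-0.1  0.2  0.8] op 1.002
[[[0.5, -0.5, -0.4], -0.002], [[0.5, -0.5, -0.4], -0.002], [[0.5, -0.5, -0.4], -0.002], [[0.5, -0.5, -0.4], -0.002], [[0.5, -0.5, -0.4], -0.002]]
```

View pics/a2.png

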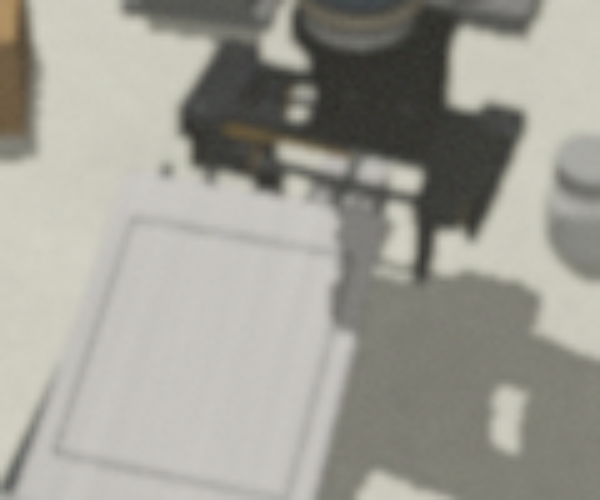

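send_rows(
  motion=[
    [[0,0,0],0],
    [[0,0,0],0],
    [[0,0,0],0],
    [[0,0,0],0],
    [[0,0,0],0],
  ],
  gripper=1,
)

```text
time_s: 4.58
position: [0.5239, 0.0401, 0.0059]
tcp_rot: [[0.953, -0.3, 0.028], [-0.3, -0.954, -0.022], [0.033, 0.013, -0.999]]
force: [0.5, -0.7, 0.1]
opening: 0.705
```

send_rows(
  motion=[
    [[0,0,0],0],
    [[0,0,0],0],
    [[0,0,0],0],
    [[0,0,0],0],
    [[0,0,0],0],
  ],
)

```text
time_s: 5.0
position: [0.5255, 0.0399, 0.0069]
tcp_rot: [[0.953, -0.301, 0.031], [-0.3, -0.954, -0.022], [0.037, 0.012, -0.999]]
force: [0.7, -0.6, -1.5]
opening: 0.468
```

send_rows(
  motion=[
    [[0,8,0],0],
    [[0,12,0],0],
    [[0,15,0],0],
    [[0,15,0],0],
    [[0,15,0],0],
  ],
)

```text
time_s: 5.42
position: [0.5035, -0.0222, 0.0069]
tcp_rot: [[0.955, -0.294, 0.028], [-0.294, -0.956, -0.021], [0.033, 0.012, -0.999]]
force: [-0.1, -0.5, -1.3]
opening: 0.463
```

send_rows(
  motion=[
    [[0,15,0],0],
    [[0,12,0],0],
    [[0,8,-1],0],
    [[0,4,-1],0],
    [[0,0,-2],0],
  ],
)

```text
time_s: 5.83
position: [0.487, -0.0644, 0.0104]
tcp_rot: [[0.954, -0.298, 0.021], [-0.297, -0.955, -0.019], [0.026, 0.012, -1.0]]
force: [0.3, 0.2, -2.7]
opening: 0.466
```

```bash
python3 plan.py .5 -.05 .06 -17;python3 - <<'E'
from h import *
c=capture('side');cv2.imwrite('pics/a3.png',cv2.resize(c['image'][160:280,250:370],None,fx=5,fy=5))
E
```

```text
t 5.83 pos [487.  -64.4  10.4] yaw -17.3 tilt [ 0.021 -0.019 -1.   ] F [ 0.3  0.2 -2.7] op 0.466
[[[1.9, -3.4, -10], -0.001], [[1.9, -3.4, -10], -0.001], [[1.9, -3.4, -10], -0.001], [[1.9, -3.4, -10], -0.001], [[1.9, -3.4, -10], -0.001]]
```

View pics/a3.png

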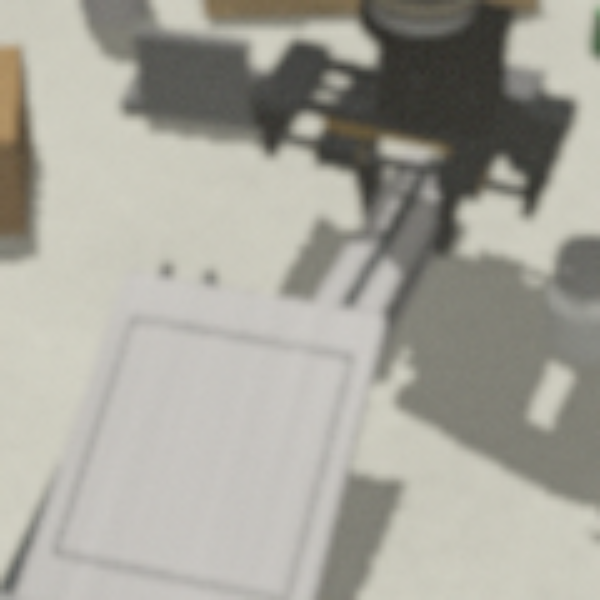

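send_rows(
  motion=[
    [[0,4,-8],0],
    [[0,3,-14],0],
    [[0,0,-20],0],
    [[0,0,-25],0],
    [[0,0,-25],0],
  ],
)

```text
time_s: 6.3
position: [0.4793, -0.0663, 0.1031]
tcp_rot: [[0.956, -0.293, 0.01], [-0.293, -0.956, -0.015], [0.014, 0.011, -1.0]]
force: [0.6, -0.6, -2.6]
opening: 0.46
```

send_rows(
  motion=[
    [[0,0,-20],0],
    [[0,0,-15],0],
    [[0,0,-10],0],
    [[0,0,0],0],
    [[0,0,0],0],
  ],
)

```text
time_s: 6.72
position: [0.4802, -0.0632, 0.1583]
tcp_rot: [[0.958, -0.287, 0.021], [-0.287, -0.958, -0.019], [0.026, 0.012, -1.0]]
force: [0.2, -0.3, -2.2]
opening: 0.46
```

```bash
python3 plan.py .50 -.39 .15 -86;python3 - <<'E'
from h import *
c=capture('side');cv2.imwrite('pics/a4.png',cv2.resize(c['image'][100:280,210:450],None,fx=3,fy=3))
E
```

```text
t 6.72 pos [480.2 -63.2 158.3] yaw -16.7 tilt [ 0.021 -0.019 -1.   ] F [ 0.2 -0.3 -2.2] op 0.46
[[[7, 20, 1.0], 0.081], [[9, 20, 1.0], 0.081], [[11, 19, 1.0], 0.081], [[12, 18, 1.0], 0.081], [[14, 17, 1.0], 0.081]]
[[[15, 16, 1.0], 0.081], [[16, 15, 1.0], 0.081], [[17, 13, 1.0], 0.081], [[18, 12, 1.0], 0.081], [[19, 10, 1.0], 0.081]]
[[[20, 9, 1.0], 0.081], [[21, 7, 1.0], 0.081], [[21, 5, 1.0], 0.081], [[21, 3.7, 1.0], 0.081], [[22, 2.0, 1.0], 0.081]]
```

View pics/a4.png

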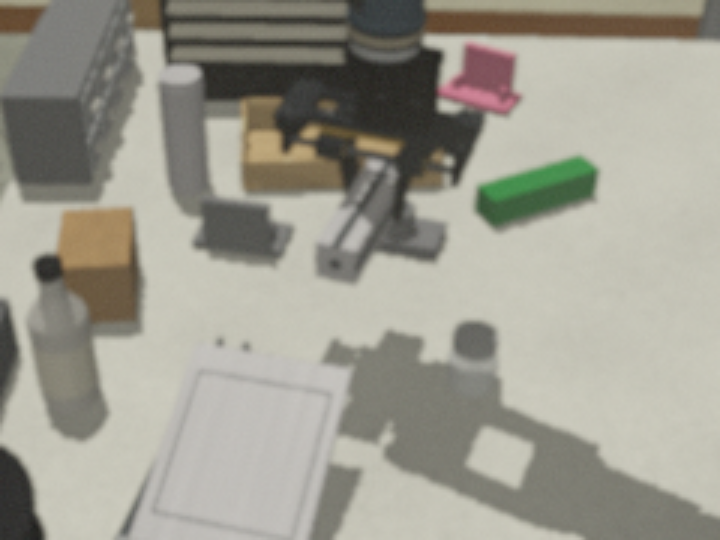

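send_rows(
  motion=[
    [[7,20,0],0.081],
    [[9,20,0],0.081],
    [[11,19,0],0.081],
    [[12,18,0],0.081],
    [[14,17,0],0.081],
  ],
)

```text
time_s: 7.18
position: [0.4812, -0.1674, 0.1551]
tcp_rot: [[0.763, -0.647, 0.008], [-0.647, -0.763, -0.01], [0.013, 0.003, -1.0]]
force: [0.6, -0.2, -1.7]
opening: 0.466
```

send_rows(
  motion=[
    [[15,16,0],0.081],
    [[16,15,0],0.081],
    [[17,13,0],0.081],
    [[18,12,0],0.081],
    [[19,10,0],0.081],
  ],
)

```text
time_s: 7.6
position: [0.4812, -0.2775, 0.1487]
tcp_rot: [[0.429, -0.903, -0.004], [-0.903, -0.429, -0.001], [-0.001, 0.004, -1.0]]
force: [1.4, -0.1, -2.9]
opening: 0.466
```

```bash
python3 plan.py .49 -.42 .14 -86
```

```text
t 7.6 pos [ 481.2 -277.5  148.7] yaw -64.6 tilt [-0.004 -0.001 -1.   ] F [ 1.4 -0.1 -2.9] op 0.466
[[[27, 11, 1.8], 0.075], [[27, 9, 1.8], 0.075], [[28, 7, 1.8], 0.075], [[28, 4.5, 1.8], 0.075], [[28, 2.4, 1.8], 0.075]]
```

send_rows(
  motion=[
    [[27,11,1],0.075],
    [[27,9,1],0.075],
    [[28,7,1],0.075],
    [[28,5,1],0.075],
    [[28,2,1],0.075],
  ],
)

```text
time_s: 8.02
position: [0.4832, -0.4204, 0.1337]
tcp_rot: [[0.051, -0.999, -0.017], [-0.999, -0.051, 0.014], [-0.015, 0.016, -1.0]]
force: [0.4, 0.2, -2.3]
opening: 0.46
```

```bash
python3 plan.py .49 -.42 .06 -86;python3 - <<'E'
from h import *
a=capture('top')['image'][120:280,360:520];b=capture('side')['image'][80:240,230:390]
cv2.imwrite('pics/a5.png',cv2.resize(np.hstack([a,b]),None,fx=2.5,fy=2.5))
E
```

```text
t 8.02 pos [ 483.2 -420.4  133.7] yaw -87.1 tilt [-0.017  0.014 -1.   ] F [ 0.4  0.2 -2.3] op 0.46
[[[0.2, -1.6, 15], -0.004], [[0.2, -1.6, 15], -0.004], [[0.2, -1.6, 15], -0.004], [[0.2, -1.6, 15], -0.004], [[0.2, -1.6, 15], -0.004]]
```

View pics/a5.png

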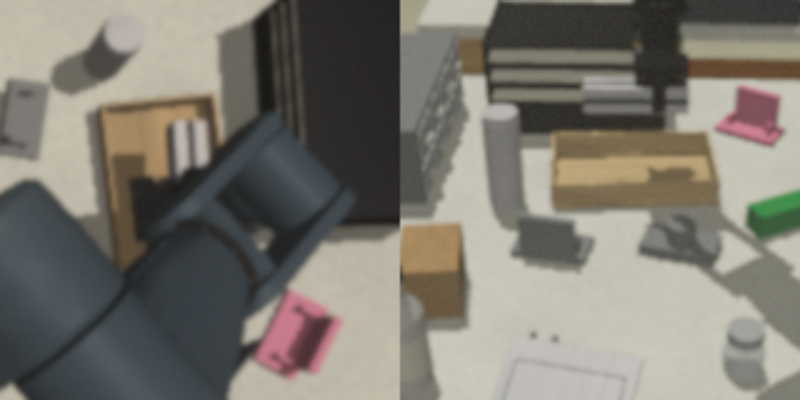

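```bash
python3 - <<'E'
from fit import *
for z in (0,.1,.15,.2): print(z,toz(T,[(464,150),(467,208)],z).round(3), toz(S,[(266,130),(336,130),(336,85)],z).round(3))
E
python3 plan.py .49 -.412 .06 -86
```

```text
0 [[ 0.689 -0.576  0.   ]
 [ 0.48  -0.574  0.   ]] [[ 0.773 -0.593  0.   ]
 [ 0.465 -0.603  0.   ]
 [ 0.459 -1.122  0.   ]]
0.1 [[ 0.667 -0.54   0.1  ]
 [ 0.473 -0.537  0.1  ]] [[ 0.738 -0.409  0.1  ]
 [ 0.469 -0.417  0.1  ]
 [ 0.465 -0.87   0.1  ]]
0.15 [[ 0.656 -0.522  0.15 ]
 [ 0.47  -0.519  0.15 ]] [[ 0.721 -0.316  0.15 ]
 [ 0.472 -0.324  0.15 ]
 [ 0.467 -0.745  0.15 ]]
0.2 [[ 0.645 -0.503  0.2  ]
 [ 0.467 -0.501  0.2  ]] [[ 0.704 -0.224  0.2  ]
 [ 0.474 -0.231  0.2  ]
 [ 0.47  -0.619  0.2  ]]
t 8.12 pos [ 483.9 -425.1  133.7] yaw -87.1 tilt [-0.014  0.009 -1.   ] F [-0.   0.5 -2. ] op 0.465
[[[-2.4, -1.6, 15], -0.004], [[-2.4, -1.6, 15], -0.004], [[-2.4, -1.6, 15], -0.004], [[-2.4, -1.6, 15], -0.004], [[-2.4, -1.6, 15], -0.004]]
```

send_rows(
  motion=[
    [[-2,-1,15],0],
    [[-2,-1,15],0],
    [[-2,-1,15],0],
    [[-2,-1,15],0],
    [[-2,-1,15],0],
  ],
)

```text
time_s: 8.53
position: [0.4858, -0.4127, 0.0524]
tcp_rot: [[0.05, -0.999, -0.017], [-0.999, -0.051, 0.013], [-0.014, 0.016, -1.0]]
force: [0.1, 0.0, -2.1]
opening: 0.463
```

send_rows(
  motion=[
    [[0,0,8],0],
    [[0,0,8],0],
    [[0,0,8],0],
    [[0,0,6],0],
    [[0,0,4],0],
  ],
)

```text
time_s: 8.95
position: [0.4821, -0.4053, 0.011]
tcp_rot: [[0.053, -0.998, -0.026], [-0.998, -0.054, 0.025], [-0.027, 0.025, -0.999]]
force: [-4.9, 5.9, 26.2]
opening: 0.461
```

```bash
python3 plan.py .49 -.412 .013 -86;python3 - <<'E'
from h import *
a=capture('top')['image'][120:280,360:520];b=capture('side')['image'][80:240,230:390]
cv2.imwrite('pics/a6.png',cv2.resize(np.hstack([a,b]),None,fx=2.5,fy=2.5))
E
```

```text
t 8.95 pos [ 482.1 -405.3   11. ] yaw -87.0 tilt [-0.026  0.025 -0.999] F [-4.9  5.9 26.2] op 0.461
[[[1.4, -1.5, -0.5], -0.003], [[1.4, -1.5, -0.5], -0.003], [[1.4, -1.5, -0.5], -0.003], [[1.4, -1.5, -0.5], -0.003], [[1.4, -1.5, -0.5], -0.003]]
```

View pics/a6.png

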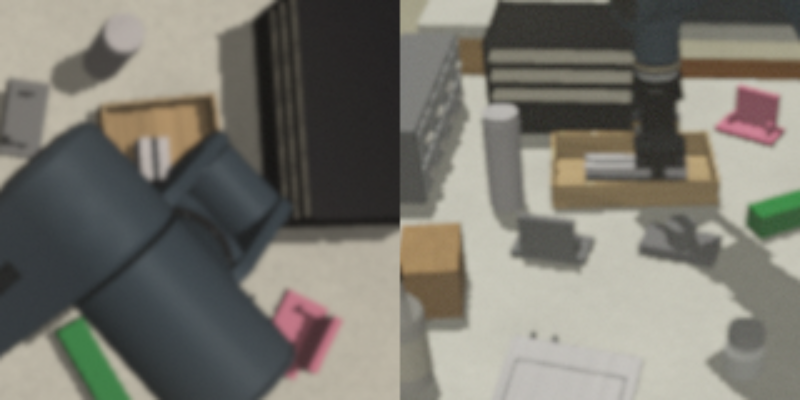

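send_rows(
  motion=[
    [[0,0,-1],0],
    [[0,0,0],0],
    [[0,0,0],0],
    [[0,0,0],0],
    [[0,0,0],0],
  ],
  gripper=0.3,
)

```text
time_s: 9.47
position: [0.4849, -0.4089, 0.0153]
tcp_rot: [[0.054, -0.998, -0.019], [-0.998, -0.054, 0.017], [-0.018, 0.018, -1.0]]
force: [-0.1, -0.4, 0.0]
opening: 0.678
```

send_rows(
  motion=[
    [[0,0,-2],0],
    [[0,0,-5],0],
    [[0,0,-10],0],
    [[0,0,-20],0],
    [[0,0,-30],0],
  ],
)

```text
time_s: 9.88
position: [0.4831, -0.4067, 0.0798]
tcp_rot: [[0.053, -0.998, -0.028], [-0.998, -0.054, 0.027], [-0.029, 0.026, -0.999]]
force: [0.5, 0.0, -0.7]
opening: 0.698
```

send_rows(
  motion=[
    [[0,0,-30],0],
    [[0,0,-30],0],
    [[0,0,-20],0],
    [[0,0,-5],0],
    [[0,0,0],0],
  ],
)

```text
time_s: 10.3
position: [0.4878, -0.4115, 0.1788]
tcp_rot: [[0.054, -0.998, -0.019], [-0.998, -0.054, 0.017], [-0.018, 0.018, -1.0]]
force: [1.7, -0.2, 1.0]
opening: 0.698
```

```bash
python3 plan.py .585 .11 .17 -15;python3 - <<'E'
from h import *
a=capture('top')['image'][120:280,360:520];b=capture('side')['image'][80:240,230:390]
cv2.imwrite('pics/a7.png',cv2.resize(np.hstack([a,b]),None,fx=2.5,fy=2.5))
E
```

```text
t 10.3 pos [ 487.8 -411.5  178.8] yaw -86.9 tilt [-0.019  0.017 -1.   ] F [ 1.7 -0.2  1. ] op 0.698
[[[-34, -8, 1.0], -0.084], [[-34, -11, 1.0], -0.084], [[-32, -14, 1.0], -0.084], [[-31, -17, 1.0], -0.084], [[-30, -19, 1.0], -0.084]]
[[[-28, -22, 1.0], -0.084], [[-26, -24, 1.0], -0.084], [[-24, -26, 1.0], -0.084], [[-22, -28, 1.0], -0.084], [[-19, -30, 1.0], -0.084]]
[[[-17, -31, 1.0], -0.084], [[-14, -32, 1.0], -0.084], [[-11, -33, 1.0], -0.084], [[-9, -34, 1.0], -0.084], [[-6, -35, 1.0], -0.084]]
```

View pics/a7.png

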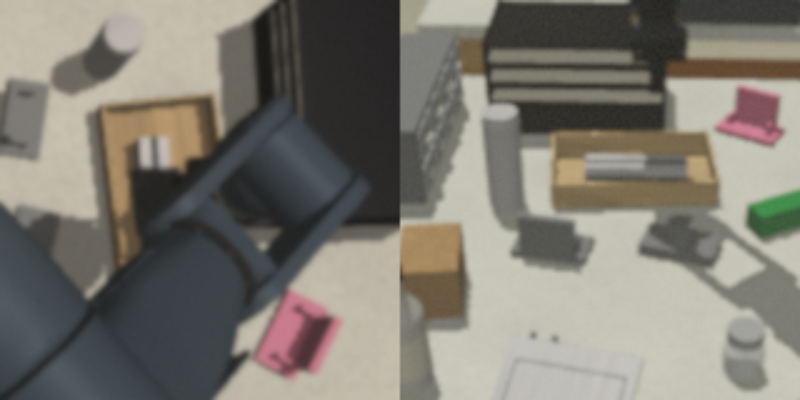

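send_rows(
  motion=[
    [[-33,-7,0],-0.084],
    [[-34,-11,0],-0.084],
    [[-32,-14,0],-0.084],
    [[-31,-17,0],-0.084],
    [[-30,-19,0],-0.084],
  ],
  gripper=1,
)

```text
time_s: 10.82
position: [0.5133, -0.2388, 0.1697]
tcp_rot: [[0.46, -0.887, -0.031], [-0.887, -0.461, 0.024], [-0.036, 0.016, -0.999]]
force: [1.5, 0.1, 0.3]
opening: 0.41
```

send_rows(
  motion=[
    [[-28,-22,0],-0.084],
    [[-26,-24,0],-0.084],
    [[-24,-26,0],-0.084],
    [[-22,-28,0],-0.084],
    [[-19,-30,0],-0.084],
  ],
)

```text
time_s: 11.23
position: [0.5372, -0.0528, 0.1631]
tcp_rot: [[0.793, -0.608, -0.051], [-0.607, -0.794, 0.035], [-0.062, 0.004, -0.998]]
force: [0.7, 0.1, -0.2]
opening: 0.047
```

```bash
python3 plan.py .568 .111 .145 -14
```

```text
t 11.23 pos [537.2 -52.8 163.1] yaw -37.4 tilt [-0.051  0.035 -0.998] F [ 0.7  0.1 -0.2] op 0.047
[[[-15, -30, 4.4], -0.082], [[-12, -31, 4.4], -0.082], [[-10, -32, 4.4], -0.082], [[-7, -32, 4.4], -0.082], [[-4.4, -33, 4.4], -0.082]]
```

send_rows(
  motion=[
    [[-15,-30,4],-0.082],
    [[-12,-31,4],-0.082],
    [[-10,-32,4],-0.082],
    [[-7,-32,4],-0.082],
    [[-4,-33,4],-0.082],
  ],
)

```text
time_s: 11.65
position: [0.5598, 0.1211, 0.1372]
tcp_rot: [[0.973, -0.221, -0.072], [-0.219, -0.975, 0.037], [-0.078, -0.02, -0.997]]
force: [0.6, -0.6, -0.4]
opening: 0.006
```

send_rows(
  motion=[
    [[0,0,0],0],
    [[0,0,0],0],
    [[0,0,0],0],
    [[0,0,0],0],
    [[0,0,0],0],
  ],
)

```text
time_s: 12.07
position: [0.5537, 0.1266, 0.129]
tcp_rot: [[0.973, -0.213, -0.088], [-0.211, -0.977, 0.037], [-0.094, -0.018, -0.995]]
force: [-1.2, 0.7, -0.1]
opening: 0.005
```

```bash
python3 plan.py .568 .111 .10 -14
```

```text
t 12.07 pos [553.7 126.6 129. ] yaw -12.2 tilt [-0.088  0.037 -0.995] F [-1.2  0.7 -0.1] op 0.005
[[[4.0, 2.5, 5], 0.006], [[4.0, 2.5, 5], 0.006], [[4.0, 2.5, 5], 0.006], [[4.0, 2.5, 5], 0.006], [[4.0, 2.4, 5], 0.006]]
```

send_rows(
  motion=[
    [[4,3,4],0],
    [[4,3,4],0],
    [[4,3,4],0],
    [[3,2,4],0],
    [[2,2,4],0],
  ],
)

```text
time_s: 12.48
position: [0.5678, 0.105, 0.1063]
tcp_rot: [[0.972, -0.22, -0.086], [-0.218, -0.975, 0.037], [-0.092, -0.017, -0.996]]
force: [0.1, -0.2, 0.4]
opening: 0.004
```

```bash
python3 plan.py .568 .111 .08 -14;python3 - <<'E'
from h import *
a=capture('top')['image'][100:260,200:360];b=capture('side')['image'][150:310,220:380]
cv2.imwrite('pics/a8.png',cv2.resize(np.hstack([a,b]),None,fx=2.5,fy=2.5))
E
```

```text
t 12.48 pos [567.8 105.  106.3] yaw -12.6 tilt [-0.086  0.037 -0.996] F [ 0.1 -0.2  0.4] op 0.004
[[[0.3, -1.1, 5], 0.005], [[0.3, -1.1, 5], 0.005], [[0.3, -1.1, 5], 0.005], [[0.3, -1.1, 5], 0.005], [[0.2, -1.1, 5], 0.005]]
```

View pics/a8.png

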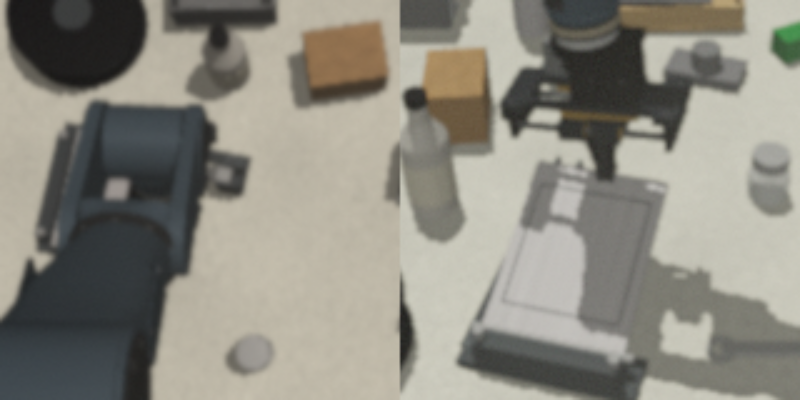

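send_rows(
  motion=[
    [[0,-1,6],0],
    [[0,-1,7],0],
    [[0,-1,8],0],
    [[0,0,8],0],
    [[0,0,8],0],
  ],
)

```text
time_s: 13.0
position: [0.567, 0.109, 0.0688]
tcp_rot: [[0.972, -0.219, -0.081], [-0.217, -0.976, 0.035], [-0.086, -0.017, -0.996]]
force: [-0.4, -3.0, 5.3]
opening: 0.005
```

send_rows(
  motion=[
    [[1,0,8],0],
    [[1,0,8],0],
    [[1,0,8],0],
    [[1,0,8],0],
    [[1,0,8],0],
  ],
)

```text
time_s: 13.42
position: [0.5672, 0.1073, 0.037]
tcp_rot: [[0.974, -0.213, -0.084], [-0.211, -0.977, 0.029], [-0.088, -0.01, -0.996]]
force: [-1.7, -2.3, 10.2]
opening: 0.008
```

```bash
python3 plan.py .568 .111 .03 -14;python3 - <<'E'
from h import *
a=capture('top')['image'][100:260,200:360];b=capture('side')['image'][150:310,220:380]
cv2.imwrite('pics/a9.png',cv2.resize(np.hstack([a,b]),None,fx=2.5,fy=2.5))
E
```

```text
t 13.42 pos [567.2 107.3  37. ] yaw -12.2 tilt [-0.084  0.029 -0.996] F [-1.7 -2.3 10.2] op 0.008
[[[0.1, -0.7, 1.4], 0.006], [[0.1, -0.7, 1.4], 0.006], [[0.1, -0.7, 1.4], 0.006], [[0.1, -0.7, 1.4], 0.006], [[0.1, -0.7, 1.4], 0.006]]
```

View pics/a9.png

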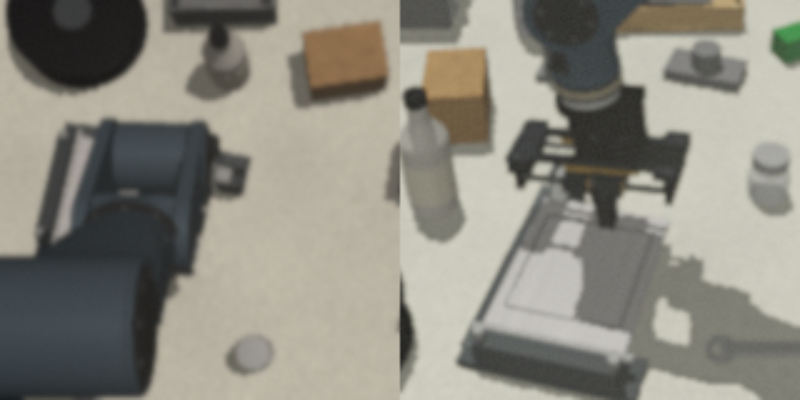

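Almost level, press further to the stop.

send_rows(
  motion=[
    [[0,0,6],0],
    [[0,0,7],0],
    [[0,0,8],0],
    [[0,0,8],0],
    [[0,0,8],0],
  ],
)

```text
time_s: 13.93
position: [0.5672, 0.1072, 0.0307]
tcp_rot: [[0.975, -0.207, -0.077], [-0.206, -0.978, 0.026], [-0.08, -0.009, -0.997]]
force: [-9.6, -3.6, 53.2]
opening: 0.006
```

send_rows(
  motion=[
    [[0,0,1],0],
    [[0,0,-2],0],
    [[0,0,-4],0],
    [[0,0,-6],0],
    [[0,0,-10],0],
  ],
)

```text
time_s: 14.35
position: [0.5664, 0.1079, 0.0577]
tcp_rot: [[0.976, -0.206, -0.077], [-0.205, -0.978, 0.026], [-0.081, -0.01, -0.997]]
force: [0.4, 0.3, 0.2]
opening: 0.01
```

send_rows(
  motion=[
    [[0,0,-15],0],
    [[0,0,-25],0],
    [[0,0,-30],0],
    [[0,0,-25],0],
    [[0,0,-15],0],
  ],
  gripper=0,
)

```text
time_s: 14.77
position: [0.5712, 0.1063, 0.166]
tcp_rot: [[0.974, -0.206, -0.093], [-0.204, -0.979, 0.028], [-0.096, -0.008, -0.995]]
force: [0.4, -0.5, -0.6]
opening: 0.298
```

```bash
python3 plan.py .635 -.207 .16 -99;python3 - <<'E'
from h import *
a=capture('top')['image'][100:260,200:360];b=capture('side')['image'][150:310,220:380]
cv2.imwrite('pics/b1.png',cv2.resize(np.hstack([a,b]),None,fx=2.5,fy=2.5))
E
```

```text
t 14.77 pos [571.2 106.3 166. ] yaw -11.8 tilt [-0.093  0.028 -0.995] F [ 0.4 -0.5 -0.6] op 0.298
[[[8, 20, -0.6], 0.101], [[10, 19, -0.6], 0.101], [[12, 17, -0.6], 0.101], [[14, 16, -0.6], 0.101], [[15, 15, -0.6], 0.101]]
[[[17, 13, -0.6], 0.101], [[18, 11, -0.6], 0.101], [[19, 9, -0.6], 0.101], [[20, 7, -0.6], 0.101], [[21, 5, -0.6], 0.101]]
[[[21, 3.2, -0.6], 0.101], [[21, 1.0, -0.6], 0.101], [[21, -1.1, -0.6], 0.101], [[21, -3.3, -0.6], 0.101], [[21, -5, -0.6], 0.101]]
```

View pics/b1.png

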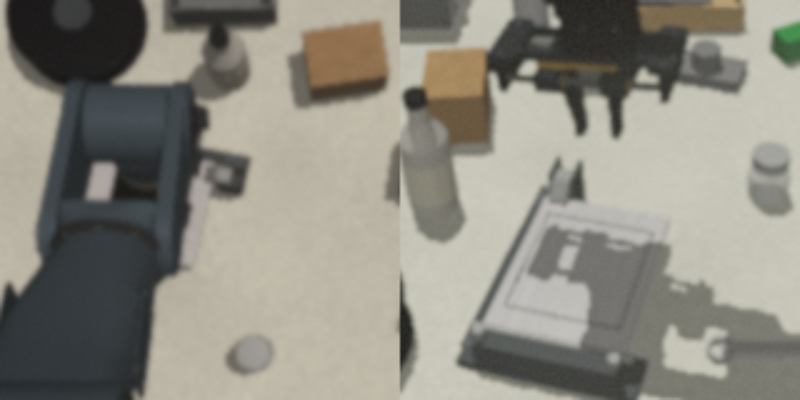

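send_rows(
  motion=[
    [[8,20,0],0.1],
    [[10,19,0],0.1],
    [[12,17,0],0.1],
    [[14,16,0],0.1],
    [[15,15,0],0.1],
  ],
)

```text
time_s: 15.28
position: [0.5875, 0.0048, 0.1556]
tcp_rot: [[0.747, -0.657, -0.1], [-0.658, -0.753, 0.031], [-0.096, 0.042, -0.995]]
force: [-0.1, 0.2, -0.7]
opening: 0.769
```

send_rows(
  motion=[
    [[17,13,0],0.1],
    [[18,11,0],0.1],
    [[19,9,0],0.1],
    [[20,7,0],0.1],
    [[21,5,0],0.1],
  ],
)

```text
time_s: 15.7
position: [0.6028, -0.1017, 0.1393]
tcp_rot: [[0.316, -0.942, -0.117], [-0.946, -0.322, 0.038], [-0.073, 0.099, -0.992]]
force: [-0.0, -0.2, 0.0]
opening: 0.991
```

```bash
python3 plan.py .635 -.206 .16 -99
```

```text
t 15.7 pos [ 602.8 -101.7  139.3] yaw -71.5 tilt [-0.117  0.038 -0.992] F [-0.  -0.2  0. ] op 0.991
[[[21, 1.1, -6], 0.096], [[21, -1.0, -6], 0.096], [[21, -3.1, -6], 0.096], [[21, -5, -6], 0.096], [[20, -7, -6], 0.096]]
```

```bash
python3 - <<'E'
from fit import *
print(toz(T,[(408.5,134)],.16),toz(S,[(271,126)],.16),toz(S,[(272,168)],0),toz(T,[(397,148)],.0))
E
python3 plan.py .640 -.206 .13 -99; python3 -c "
from rig import bot;print(bot.read_state()['joint_positions'])"
```

```text
[[ 0.71079176 -0.34490179  0.16      ]] [[ 0.70414585 -0.32815062  0.16      ]] [[ 0.70842878 -0.29697787  0.        ]] [[ 0.70310754 -0.33651835  0.        ]]
t 15.7 pos [ 602.8 -101.7  139.3] yaw -71.5 tilt [-0.117  0.038 -0.992] F [-0.  -0.2  0. ] op 0.991
[[[22, -0.5, 0.2], 0.096], [[22, -2.6, 0.2], 0.096], [[22, -4.7, 0.2], 0.096], [[21, -7, 0.2], 0.096], [[20, -9, 0.2], 0.096]]
[-19.91021459  37.67357916  82.83210165  -0.27817797  66.55589058
  51.54521085]
```

send_rows(
  motion=[
    [[22,3,-1],0.096],
    [[22,1,-1],0.096],
    [[21,-2,-1],0.096],
    [[21,-4,-1],0.096],
    [[19,-6,-1],0.096],
  ],
)

```text
time_s: 16.12
position: [0.6192, -0.2083, 0.1254]
tcp_rot: [[-0.18, -0.974, -0.135], [-0.983, 0.175, 0.047], [-0.022, 0.141, -0.99]]
force: [-0.2, 0.1, -0.0]
opening: 1.0
```

```bash
python3 plan.py .622 -.204 .1 -99;python3 - <<'E'
from h import *
a=capture('top')['image'][100:260,310:470];b=capture('side')['image'][100:260,220:380]
cv2.imwrite('pics/b2.png',cv2.resize(np.hstack([a,b]),None,fx=2.5,fy=2.5))
E
```

```text
t 16.12 pos [ 619.2 -208.3  125.4] yaw -100.4 tilt [-0.135  0.047 -0.99 ] F [-0.2  0.1 -0. ] op 1.0
[[[-0.8, -1.1, 5.0], -0.005], [[-0.8, -1.1, 5.0], -0.005], [[-0.8, -1.1, 5.0], -0.005], [[-0.8, -1.1, 5.0], -0.005], [[-0.8, -1.1, 5.0], -0.005]]
```

View pics/b2.png

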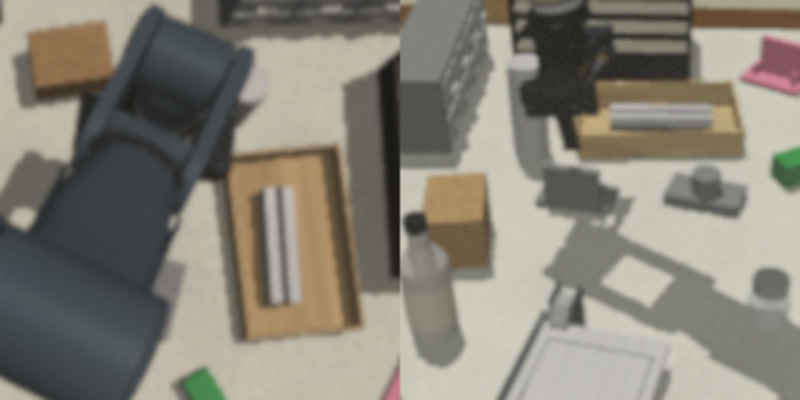

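send_rows(
  motion=[
    [[-1,-2,8],-0.004],
    [[-1,-2,8],-0.004],
    [[-1,-2,8],-0.004],
    [[-1,-2,8],-0.004],
    [[-1,-2,8],-0.004],
  ],
)

```text
time_s: 16.63
position: [0.6226, -0.2007, 0.0771]
tcp_rot: [[-0.153, -0.978, -0.14], [-0.988, 0.147, 0.051], [-0.029, 0.146, -0.989]]
force: [0.1, -0.4, -0.7]
opening: 1.003
```

```bash
python3 plan.py .622 -.204 .028 -99;python3 - <<'E'
from h import *
b=capture('side')['image'][100:220,240:360]
cv2.imwrite('pics/b3.png',cv2.resize(b,None,fx=5,fy=5))
E
```

```text
t 16.63 pos [ 622.6 -200.7   77.1] yaw -98.8 tilt [-0.14   0.051 -0.989] F [ 0.1 -0.4 -0.7] op 1.003
[[[1.0, -1.4, 10], 0.001], [[1.0, -1.4, 10], 0.001], [[1.0, -1.4, 10], 0.001], [[1.0, -1.4, 10], 0.001], [[1.0, -1.4, 10], 0.001]]
```

View pics/b3.png

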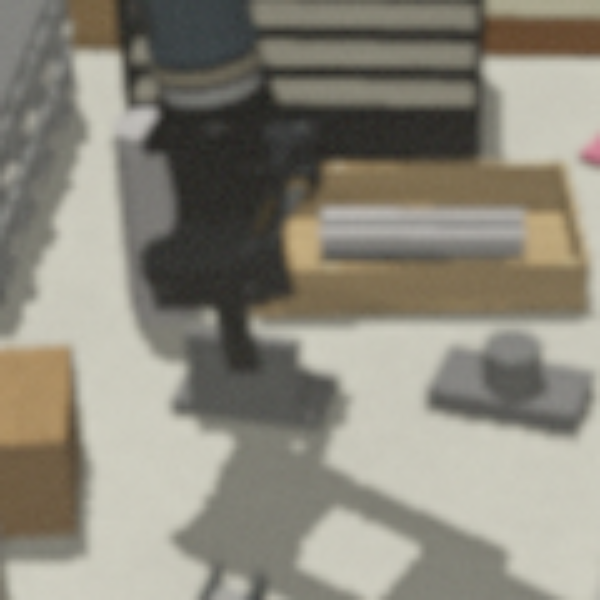

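send_rows(
  motion=[
    [[1,-1,9],0],
    [[1,-1,9],0],
    [[1,-1,9],0],
    [[1,-1,8],0],
    [[1,-1,7],0],
  ],
)

```text
time_s: 17.1
position: [0.6201, -0.2013, 0.0289]
tcp_rot: [[-0.149, -0.979, -0.142], [-0.988, 0.143, 0.052], [-0.031, 0.149, -0.988]]
force: [-0.6, 0.4, -0.4]
opening: 0.999
```

send_rows(
  motion=[
    [[0,0,0],0],
    [[0,0,0],0],
    [[0,0,0],0],
    [[0,0,0],0],
    [[0,0,0],0],
  ],
  gripper=1,
)

```text
time_s: 17.52
position: [0.6192, -0.2018, 0.0269]
tcp_rot: [[-0.15, -0.978, -0.144], [-0.988, 0.144, 0.053], [-0.031, 0.151, -0.988]]
force: [0.4, -0.1, 0.5]
opening: 0.704
```

send_rows(
  motion=[
    [[0,0,0],0],
    [[0,0,0],0],
    [[0,0,0],0],
    [[0,0,0],0],
    [[0,0,0],0],
  ],
)

```text
time_s: 17.93
position: [0.6204, -0.2025, 0.0289]
tcp_rot: [[-0.15, -0.979, -0.141], [-0.988, 0.144, 0.052], [-0.03, 0.147, -0.989]]
force: [-0.8, 0.6, 0.4]
opening: 0.325
```

send_rows(
  motion=[
    [[0,0,0],0],
    [[0,0,0],0],
    [[0,0,0],0],
    [[0,0,0],0],
    [[0,0,0],0],
  ],
)

```text
time_s: 18.35
position: [0.62, -0.2037, 0.0303]
tcp_rot: [[-0.15, -0.978, -0.142], [-0.988, 0.144, 0.049], [-0.027, 0.148, -0.989]]
force: [0.1, 0.4, -0.8]
opening: 0.135
```

```bash
python3 plan.py .622 -.204 .028 -99;python3 - <<'E'
from h import *
b=capture('side')['image'][100:220,240:360]
cv2.imwrite('pics/b4.png',cv2.resize(b,None,fx=5,fy=5))
E
```

```text
t 18.35 pos [ 620.  -203.7   30.3] yaw -98.6 tilt [-0.142  0.049 -0.989] F [ 0.1  0.4 -0.8] op 0.135
[[[0.0, -0.5, 0.4], 0.001], [[0.0, -0.5, 0.4], 0.001], [[0.0, -0.5, 0.4], 0.001], [[0.0, -0.5, 0.4], 0.001], [[0.0, -0.5, 0.4], 0.001]]
```

View pics/b4.png

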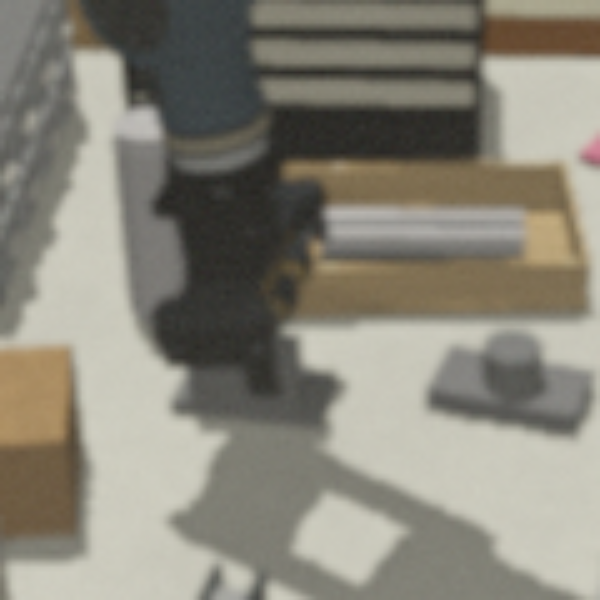

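send_rows(
  motion=[
    [[0,1,-8],0],
    [[0,2,-15],0],
    [[0,3,-20],0],
    [[0,3,-25],0],
    [[0,3,-25],0],
  ],
)

```text
time_s: 18.82
position: [0.6159, -0.2025, 0.1185]
tcp_rot: [[-0.15, -0.976, -0.159], [-0.988, 0.142, 0.061], [-0.037, 0.166, -0.985]]
force: [-0.2, 0.1, -1.3]
opening: 0.135
```

```bash
python3 - <<'E'
from fit import *
print(toz(S,[(232,238)],0),toz(T,[(288,130)],.05),toz(S,[(243,207)],0))
a=capture('top');b=capture('side')
q=[.5919,.1792,-.2273]
for c in (a,b):
    cv2.polylines(c['image'],[np.int32(proj(c,W(q,[(75,-100,36),(-75,-100,36),(-75,100,36),(75,100,36)]))*16)],True,(0,0,255),1,cv2.LINE_AA,4)
im=np.hstack([a['image'][120:280,210:370],b['image'][120:280,220:380]])
cv2.imwrite('pics/b5.png',cv2.resize(im,None,fx=2.5,fy=2.5,interpolation=cv2.INTER_CUBIC))
cv2.imwrite('pics/b5b.png',cv2.resize(b['image'][200:320,220:350],None,fx=5,fy=5,interpolation=cv2.INTER_CUBIC))
E
python3 plan.py .583 .205 .15 -103
```

```text
[[ 7.81658067e-01  7.71456366e-02 -1.11022302e-16]] [[0.76607105 0.05223443 0.05      ]] [[ 0.77526625 -0.06698292  0.        ]]
t 18.92 pos [ 619.6 -204.4  122.6] yaw -98.6 tilt [-0.149  0.055 -0.987] F [ 0.7 -0.5 -1.4] op 0.136
[[[-27, 7, 0.1], 0.005], [[-27, 7, 0.1], 0.005], [[-27, 7, 0.1], 0.005], [[-27, 7, 0.1], 0.005], [[-27, 7, 0.1], 0.005]]
[[[-26, 7, 0.1], 0.005], [[-26, 7, 0.1], 0.005], [[-26, 8, 0.1], 0.005], [[-26, 8, 0.1], 0.005], [[-26, 8, 0.1], 0.005]]
[[[-26, 8, 0.1], 0.005], [[-26, 8, 0.1], 0.005], [[-26, 8, 0.1], 0.005], [[-26, 8, 0.1], 0.005], [[-26, 8, 0.1], 0.005]]
```

View pics/b5.png

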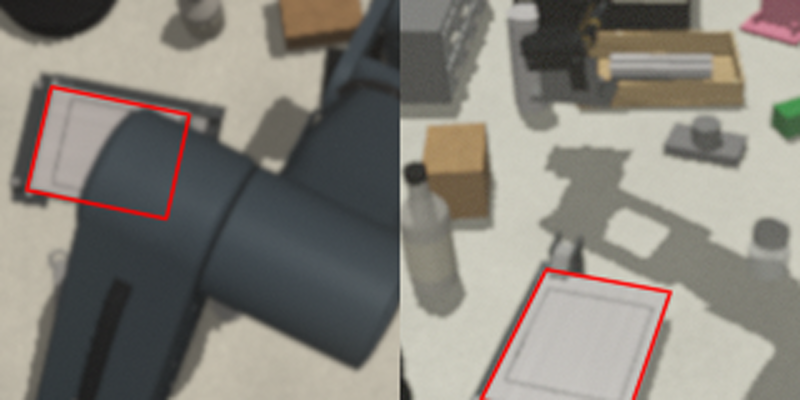

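View pics/b5b.png

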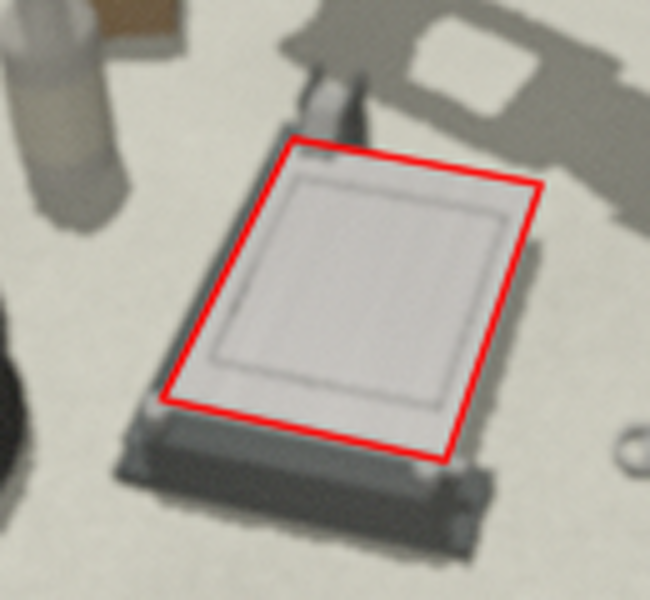

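send_rows(
  motion=[
    [[-26,6,-7],0.005],
    [[-30,6,-7],0.005],
    [[-30,6,-5],0.005],
    [[-30,6,-3],0.005],
    [[-30,6,-3],0.005],
  ],
)

```text
time_s: 19.33
position: [0.6164, -0.0597, 0.1523]
tcp_rot: [[-0.187, -0.971, -0.15], [-0.982, 0.18, 0.056], [-0.027, 0.158, -0.987]]
force: [0.7, 0.1, -1.4]
opening: 0.139
```

send_rows(
  motion=[
    [[-30,7,-2],0.005],
    [[-30,7,-2],0.005],
    [[-30,7,-2],0.005],
    [[-30,7,-2],0.005],
    [[-25,6,-2],0.005],
  ],
)

```text
time_s: 19.75
position: [0.6086, 0.0975, 0.1657]
tcp_rot: [[-0.213, -0.964, -0.16], [-0.977, 0.206, 0.059], [-0.024, 0.169, -0.985]]
force: [0.4, 0.9, -2.5]
opening: 0.137
```

```bash
python3 plan.py .583 .205 .13 -103
```

```text
t 19.75 pos [608.6  97.5 165.7] yaw -102.3 tilt [-0.16   0.059 -0.985] F [ 0.4  0.9 -2.5] op 0.137
[[[-20, 8, 9], 0.002], [[-20, 8, 9], 0.002], [[-20, 8, 9], 0.002], [[-20, 8, 9], 0.002], [[-20, 8, 9], 0.002]]
```

Tilt hardly changed since the grasp, so the bracket is still upright.

send_rows(
  motion=[
    [[-22,8,6],0.002],
    [[-22,8,6],0.002],
    [[-20,7,6],0.002],
    [[-16,6,6],0.002],
    [[-8,4,4],0.002],
  ],
)

```text
time_s: 20.17
position: [0.5871, 0.2021, 0.1403]
tcp_rot: [[-0.218, -0.962, -0.165], [-0.976, 0.211, 0.061], [-0.024, 0.174, -0.984]]
force: [-0.4, -0.3, -2.0]
opening: 0.139
```

```bash
python3 plan.py .583 .205 .09 -103;python3 - <<'E'
from h import *
a=capture('top')['image'][100:260,180:340];b=capture('side')['image'][150:310,220:380]
cv2.imwrite('pics/b6.png',cv2.resize(np.hstack([a,b]),None,fx=2.5,fy=2.5))
E
```

```text
t 20.17 pos [587.1 202.1 140.3] yaw -102.6 tilt [-0.165  0.061 -0.984] F [-0.4 -0.3 -2. ] op 0.139
[[[-0.1, -0.8, 10], 0.001], [[-0.1, -0.8, 10], 0.001], [[-0.1, -0.8, 10], 0.001], [[-0.1, -0.8, 10], 0.001], [[-0.1, -0.8, 10], 0.001]]
```

View pics/b6.png

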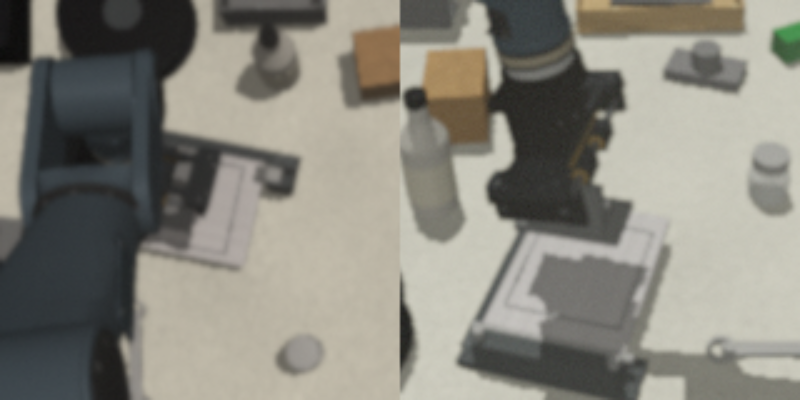

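send_rows(
  motion=[
    [[0,-1,10],0.001],
    [[0,-1,10],0.001],
    [[0,-1,10],0.001],
    [[0,-1,10],0.001],
    [[0,-1,8],0.001],
  ],
)

```text
time_s: 20.68
position: [0.5858, 0.1983, 0.0884]
tcp_rot: [[-0.227, -0.96, -0.162], [-0.974, 0.22, 0.059], [-0.021, 0.171, -0.985]]
force: [0.4, 0.2, -2.5]
opening: 0.139
```

```bash
python3 plan.py .583 .205 .068 -103
```

```text
t 20.68 pos [585.8 198.3  88.4] yaw -103.1 tilt [-0.162  0.059 -0.985] F [ 0.4  0.2 -2.5] op 0.139
[[[-1.1, 0.1, 4.2], -0.0], [[-1.1, 0.1, 4.2], -0.0], [[-1.1, 0.1, 4.2], -0.0], [[-1.1, 0.1, 4.2], -0.0], [[-1.1, 0.1, 4.2], -0.0]]
```

send_rows(
  motion=[
    [[-2,0,4],0],
    [[-2,0,4],0],
    [[-1,0,4],0],
    [[-1,0,4],0],
    [[-1,0,3],0],
  ],
)

```text
time_s: 21.1
position: [0.5836, 0.2045, 0.0661]
tcp_rot: [[-0.23, -0.959, -0.166], [-0.973, 0.223, 0.058], [-0.018, 0.175, -0.984]]
force: [-3.2, -0.5, 10.0]
opening: 0.137
```

```bash
python3 plan.py .583 .205 .066 -103;python3 - <<'E'
from h import *
b=capture('side')['image'][190:310,230:350]
cv2.imwrite('pics/b7.png',cv2.resize(b,None,fx=5,fy=5))
E
```

```text
t 21.1 pos [583.6 204.5  66.1] yaw -103.3 tilt [-0.166  0.058 -0.984] F [-3.2 -0.5 10. ] op 0.137
[[[-0.1, 0.1, 0.0], -0.001], [[-0.1, 0.1, 0.0], -0.001], [[-0.1, 0.1, 0.0], -0.001], [[-0.1, 0.1, 0.0], -0.001], [[-0.1, 0.1, 0.0], -0.001]]
```

View pics/b7.png

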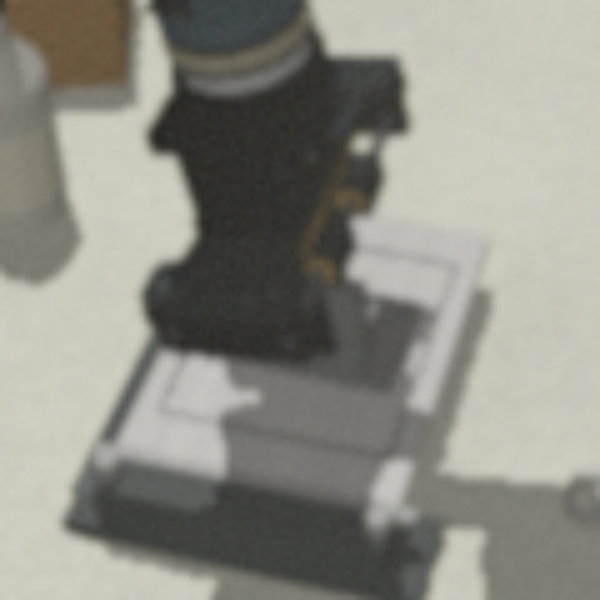

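send_rows(
  motion=[
    [[0,0,0],0],
    [[0,0,0],0],
    [[0,0,0],0],
    [[0,0,0],0],
    [[0,0,0],0],
  ],
  gripper=0.4,
)

```text
time_s: 21.57
position: [0.5857, 0.2056, 0.0686]
tcp_rot: [[-0.228, -0.96, -0.16], [-0.973, 0.222, 0.058], [-0.02, 0.169, -0.985]]
force: [-0.6, 0.3, 0.6]
opening: 0.43
```

send_rows(
  motion=[
    [[0,0,0],0],
    [[0,0,0],0],
    [[0,0,0],0],
    [[0,0,0],0],
    [[0,0,0],0],
  ],
)

```text
time_s: 21.98
position: [0.5859, 0.2057, 0.0686]
tcp_rot: [[-0.228, -0.96, -0.16], [-0.973, 0.222, 0.058], [-0.02, 0.169, -0.985]]
force: [0.6, 0.3, 0.2]
opening: 0.596
```

```bash
python3 plan.py .583 .205 .12 -103;python3 - <<'E'
from h import *
b=capture('side')['image'][190:310,230:350]
cv2.imwrite('pics/b8.png',cv2.resize(b,None,fx=5,fy=5))
E
```

```text
t 21.98 pos [585.9 205.7  68.6] yaw -103.2 tilt [-0.16   0.058 -0.985] F [0.6 0.3 0.2] op 0.596
[[[0.1, 2.3, -10], -0.001], [[0.1, 2.3, -10], -0.001], [[0.1, 2.3, -10], -0.001], [[0.1, 2.3, -10], -0.001], [[0.1, 2.3, -10], -0.001]]
```

View pics/b8.png

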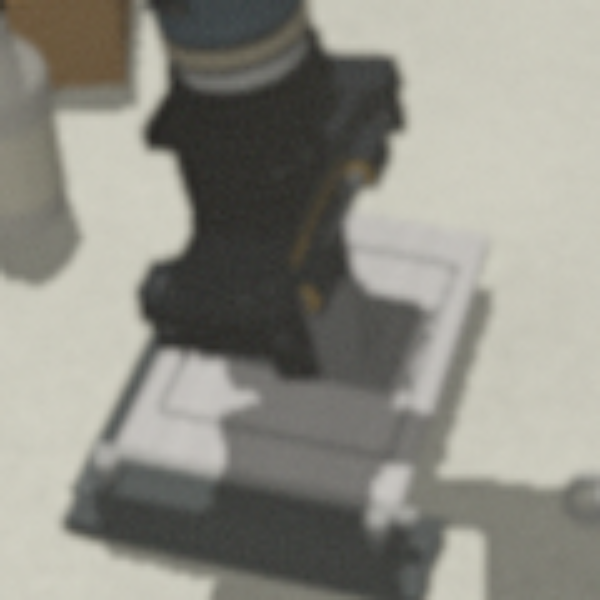

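send_rows(
  motion=[
    [[0,1,-5],0],
    [[0,2,-10],0],
    [[0,3,-15],0],
    [[0,4,-25],0],
    [[0,4,-25],0],
  ],
)

```text
time_s: 22.45
position: [0.5808, 0.2034, 0.1485]
tcp_rot: [[-0.229, -0.958, -0.174], [-0.973, 0.222, 0.056], [-0.015, 0.182, -0.983]]
force: [0.4, -0.5, -1.0]
opening: 0.599
```

send_rows(
  motion=[
    [[0,4,-25],0],
    [[0,4,-25],0],
    [[0,4,-25],0],
    [[10,4,-15],0],
    [[20,4,-5],0],
  ],
)

```text
time_s: 22.87
position: [0.5735, 0.1757, 0.259]
tcp_rot: [[-0.225, -0.961, -0.161], [-0.974, 0.218, 0.059], [-0.021, 0.17, -0.985]]
force: [0.4, -0.9, 0.2]
opening: 0.597
```

send_rows(
  motion=[
    [[30,5,-4],0],
    [[35,8,-4],0],
    [[35,8,-4],0],
    [[35,8,-4],0],
    [[35,8,-4],0],
  ],
)

```text
time_s: 23.28
position: [0.5027, 0.0149, 0.2896]
tcp_rot: [[-0.216, -0.965, -0.146], [-0.976, 0.21, 0.058], [-0.025, 0.155, -0.988]]
force: [0.6, -0.1, -0.6]
opening: 0.602
```

send_rows(
  motion=[
    [[35,8,-4],0],
    [[35,8,-4],0],
    [[30,8,-4],0],
    [[15,8,-2],0],
    [[5,0,0],0],
  ],
)

```text
time_s: 23.7
position: [0.442, -0.1055, 0.3124]
tcp_rot: [[-0.221, -0.965, -0.14], [-0.975, 0.216, 0.052], [-0.02, 0.148, -0.989]]
force: [-0.2, 0.4, -0.2]
opening: 0.606
```

```bash
python3 - <<'E'
from fit import *
s=bot.read_state();print(s['time_s'],s['position'],s['joint_positions'])
A=capture('top');B=capture('side')
cv2.imwrite('pics/f_top.png',A['image']);cv2.imwrite('pics/f_side.png',B['image'])
q=[.5919,.1792,-.2273]
for c in (A,B):
    for P in ([(75,-100,36),(-75,-100,36),(-75,100,36),(75,100,36)],[(55,-30,46),(-55,-30,46),(-55,30,46),(55,30,46)],[(40,18,106),(-40,18,106),(-40,30,106),(40,30,106)]):
        cv2.polylines(c['image'],[np.int32(proj(c,W(q,P))*16)],True,(0,0,255),1,cv2.LINE_AA,4)
im=np.hstack([A['image'][120:240,200:320],B['image'][190:310,230:350]])
cv2.imwrite('pics/f1.png',cv2.resize(im,None,fx=3.3,fy=3.3,interpolation=cv2.INTER_CUBIC))
E
```

```text
23.7 [ 0.44195102 -0.10545736  0.31243901] [-26.90999299  14.68748585  93.13251595  -0.95334591  80.70136027
  76.01426541]
```

View pics/f1.png

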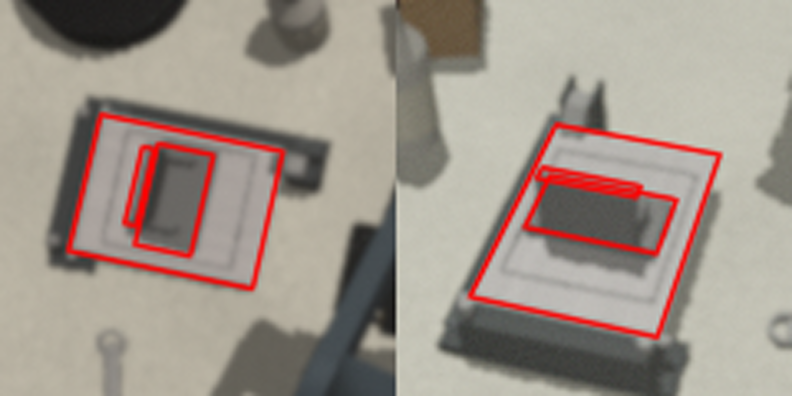

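View pics/f_side.png

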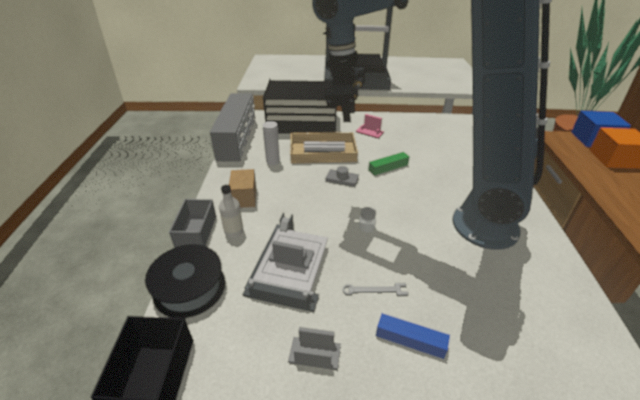

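View pics/f_top.png

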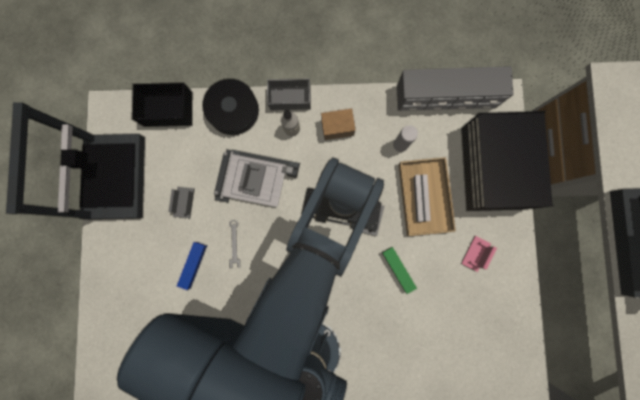

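```bash
python3 - <<'E'
import cv2,numpy as np
a=cv2.imread('pics/f_top.png')[145:215,215:305];b=cv2.imread('pics/f_side.png')[210:310,240:340]
cv2.imwrite('pics/f2.png',cv2.resize(a,None,fx=8,fy=8,interpolation=cv2.INTER_CUBIC))
cv2.imwrite('pics/f3.png',cv2.resize(b,None,fx=6,fy=6,interpolation=cv2.INTER_CUBIC))
E
```

```text
(no output)
```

View pics/f2.png

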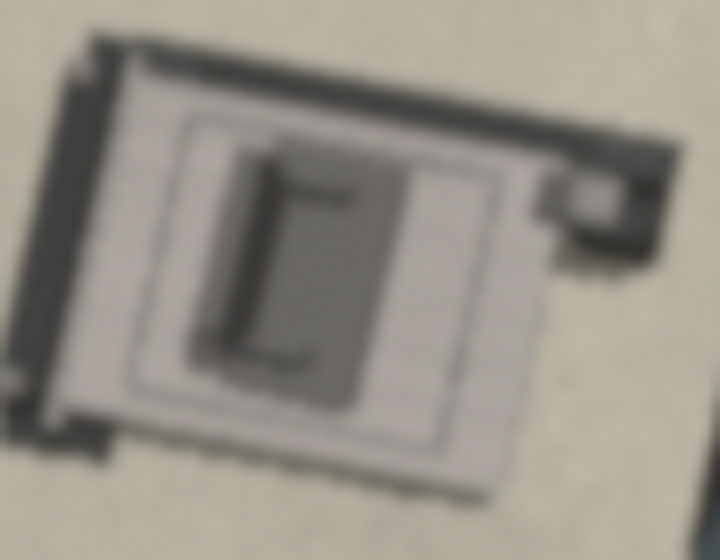

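View pics/f3.png

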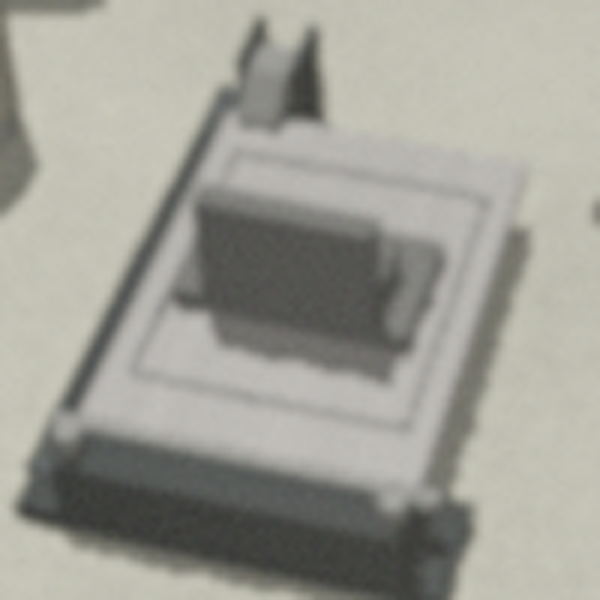

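```bash
python3 - <<'E'
from fit import *
import pickle
A=cv2.imread('pics/f_top.png')
print('prof-tray',toz(T,[(422.5,197.5)],.045)[0]-[.5201,-.4225,0])
o,r=fit([(T,[(55,-30,46),(-55,-30,46)],[(265.6,165.6),(259.1,195.9)])],[.59,.18,-.23]);print(o,o-[.5919,.1792,-.2273],r)
print(bot.read_state()['qvel'],bot.hand_in())
E
```

```text
prof-tray [-0.0033739   0.01463916  0.045     ]
[ 0.59525789  0.17357904 -0.21562826] [ 0.00335789 -0.00562096  0.01167174] [[0.0, -0.2], [-0.0, 0.2]]
the job is handed in; nothing more can be done
[ 2.50512849  1.21579518  0.0260927   1.24020997 -0.14336621  0.58711856] None
```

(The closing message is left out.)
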